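Hang the slotted stage insert on its storage pin

ROBOT

A 6-joint arm with a two-finger parallel gripper is mounted at the origin on the work surface. World frame = base frame: x ahead of the robot, y to its left, z up, the work surface at z = 0. Lengths are in m, angles in rad, forces in N, time in s.
With the tool pointing down it reaches from about 0.35 to 0.875 m from the base axis. Payload 4.2 kg.
Tool frame: the origin (TCP) lies where the fingers leave the gripper's body, on its centre line; the fingertips stand 73 mm ahead of it and the grasp point (between the pads) lies 54 mm ahead of it; z points along the fingers, y is the direction in which the jaws open and shut (so a half turn about z gives the same grasp; the last joint's range is limited). The gripper opens to 85 mm and grips with 20 to 120 N. Pads are 22 mm wide; open, the fingers measure 114 mm over their backs; the gripper's body (76 mm by 85 mm) begins 54 mm behind the grasp point. The pads swing forward as they close: fully open they stand 13 mm farther back than shut.
Start: joints at [1.511, 0.385, 0.008, 0, -1.194, -0.259], TCP at [0.196, 0.593, 0.304] pointing down, gripper open.
Joint ranges: [-3.14, 3.14], [-1.21, 2.06], [-1.07, 1.41], [-3.16, 2.05], [-2.99, -0.16], [-3.1, 3.1]. Speed limits (rad/s): [2.79, 2.79, 3.14, 3.14, 3.14, 3.14].

INTERFACE

Orientations are given as a unit quaternion [x, y, z, w].
In Python, from rig import manip gives the robot as it stands. The module is installed in compiled form; this text tells all that it offers.
- The arm moves only by the tool send_rows, never from a script. Its argument "rows" is a list that holds one entry, the list of rows, each a list of 5 numbers: the finger opening in cm, from 0 to 8.54, then the shift along the tool's x, y, z in cm, then the turn about the tool's z in rad. A call has 1 to 20 rows; each row shifts and turns the commanded pose from where the row before left it, along the tool's axes as they then stand; what a row does not reach is not made up. A row lasts 1/8 s, in which the tool goes at most 62.5 mm and 10.7 degrees, less where a joint would pass 70% of its speed; a pose out of reach is approached as far as the arm can. A call with a gripper value outside its range is refused whole. The fingers move at their own pace and stop on an object; "squeeze" is the grip in N (left out, the last holds). Time passes only in rows, so rows that do not move let the fingers close. It gives the time, the measured TCP pose, the force and the opening at its end, in the units of the state.
- manip.read_state(): the state, without advancing time (a new reading comes with each control period).
- manip.grab_frame(name): name is "side" or "top"; returns the picture (384x512x3 uint8, red, green, blue); there is no depth.
- manip.camera_params(name): a dict with "camera_matrix" (3x3 intrinsics, pixels), "pose" (4x4, takes a point from camera to world coordinates). Camera axes: x right, y down, z forward; pixel columns grow to the right and rows downward; lengths in m; the calibration is good to about 2 mm. A picture is of the moment at which its call begins. camera_params takes no time and is no camera call.
- manip.hand_in(): hands the job in, once; it reports no verdict.
The state is a dict: "clock": time; "joints": joint angles; "dq": joint speeds; "tau": joint torques, N m; "eef_pos": TCP position; "tcp_rot": TCP orientation; "contact_force": force on the tool from outside, world axes, zero at the start; "torque": the same for the moment, N m; "width": finger opening in m.
Only numpy, scipy, OpenCV 4.12 (cv2) and the standard library are available. Lean on these libraries where they do the work, as an engineer would, in place of code of your own. Each camera call takes 0.05 s, during which the arm holds its last target. There are 200 camera calls.

TASK

Take the microscope stage insert whose slot is open at the edge out of the rack and hang it on the headed pin under the stand's clear hood: slide the slot sideways over the pin behind its head, then let the insert down so that the pin sits in the closed pocket at the slot's end, and let go so that it hangs still and level. Leave the other insert and everything else on the bench where it is.

Things in the scene. Friction and masses are not known exactly. Their poses are not given: they have to be found in the camera images.
- insert: Aluminium stage insert to be hung, a plate standing on edge in a rack groove: 110 mm long (x), 6 thick (y), 90 high (z), 0.13 kg; origin mid bottom edge. An 11 mm wide slot opens at its +x end and ends in a pocket. Below it a window (x -35 to 5, z 12 to 42 mm). Solid, good to pinch, at x -55 to -6 above z = 43 mm. Balances at x = 0 within 1 mm, so hangs level from the pocket.
- insert_mouth (a point): Mouth of the insert's slot, in the +x end edge (x = 55 mm), 60 mm above the bottom edge and so 30 mm below the flat top edge: centre line of the slot's level run, which goes in from here to x = -5.5 mm and there turns up into the pocket. Axes as the insert's.
- insert_pocket (a point): Point in the insert's pocket (x from -5.5 to +5.5 mm, closed top 78 mm above the bottom edge): x = 0, mid thickness, 74 mm above the bottom edge, where the pin's axis lies when the insert hangs. Axes as the insert's.
- insert_closed: The other stage insert, not to be moved: same outline, material and window, but its slot is closed, not open to the edge. Stands in the other groove, facing the same way; same origin.
- rack: Fixed grey plastic rack, 120 x 200 mm, origin under its centre. Two grooves along its x, at y = +45 and -45 mm; groove floor 6 mm above the table, groove 8 mm wide between rails 90 mm long and 22 mm tall above that floor. The inserts stand in them centred along x, axes parallel to the rack's; which is in which groove varies.
- stand: Fixed storage stand, origin on the table below the pin. Foot 150 x 150 x 12 mm, centred at y = +15 mm; 16 mm rod at y = +42 mm; on it a black clamp block with the steel hanging pin; a clear hood at the top. The insert is slid on along the stand's +x, its axes parallel to the stand's. Nothing stands in the way on the -x side.
- pin_low (a point): 180 mm above the stand's origin, axes as the stand's: middle of the pin's shank IF the clamp is lowest. The clamp is set anew each time: the pin really lies 0 to 20 mm above this point and that is not reported; feel for it (such as with the insert's top edge from below) or see it. Pin along y, shank 8 mm thick and 14 mm long, from y = -7 to +7 mm.
- pin_head (a point): Centre of the inner face of the pin's round head (20 mm across, 5 mm thick, too big for the slot), 7 mm to -y of the shank's middle; like pin_low given for the lowest clamp setting. At the shank's other end, y = +7 mm, is the face of the clamp block (30 mm wide in x, 28 mm high, centred on the pin). The insert goes between head and block.
- hood_edge (a point): Middle of the lower edge of the hood's front wall, x = -38 mm, 242 mm above the table. Hood: rigid, clear, open below and to +x, 56 mm high, 4 mm walls, roof to x = +70, sides at y = -50 and +70 mm from the stand's origin. It covers the insert on the pin: only fingers leaning back out to -x, some 30 to 45 degrees off vertical, can hold it there, near its -x end.
- flask_a: a clear culture flask lying flat, a bystander; origin under its centre.
- flask_b: a second clear culture flask lying flat, a bystander; origin under its centre.
- media_bottle: a 130 mm tall bottle, a bystander; origin under its centre.
- beaker: an 85 mm tall glass beaker, a bystander; origin under its centre.
- tip_box: a 120 x 80 x 50 mm pipette tip box, a bystander; origin under its centre.
- jar: a 60 mm tall jar, a bystander; origin under its centre.
There are look-alikes about, which are no part of the job. Leave any orange or red look-alike of the insert alone.

How it is judged:
On the way:
1. the slotted insert is lifted clear of the rack (height (world z) of insert above 0.045 m), for 0.2 s.
At the end, for the whole second after the job is handed in: The open-slotted insert hangs freely on the pin by the pocket: pocket point within 6 mm of the pin along the stand's x and 8 mm along y, between 5 mm below and 26 mm above the pin's lowest setting, tilt under 0.25 rad, turned under 0.5 rad from the stand's x, at rest (under 0.03 m/s and 0.6 rad/s) (x of insert_pocket in the frame of pin_low between -0.006 and 0.006 m and y of insert_pocket in the frame of pin_low between -0.008 and 0.008 m and z of insert_pocket in the frame of pin_low between -0.005 and 0.026 m and angle between insert's own z axis and vertical below 0.25 rad and angle between the x axis of insert and the x axis of pin_low, either way round below 0.5 rad and linear speed of insert below 0.03 m/s and angular speed of insert below 0.6 rad/s); the robot touches nothing.
It fails at once if the other insert is moved more than 25 mm (distance of insert_closed from where it was at the start of the episode above 0.025 m).
It fails at once if a bystander is moved more than 40 mm (distance of any of flask_a, flask_b, media_bottle, beaker, tip_box, jar from where it was at the start of the episode above 0.04 m).
It also fails if it takes over 58 s, if anything falls off the work surface, if the arm or the gripper's body presses on something with over 40 N, if the wrist force passes 120 N, or if a joint passes its speed limit or range.

## Working session

There is one attempt and no reset: what is moved stays moved. The work goes in short steps, Python scripts to look and compute and a tool call to move; the robot and the scene stay as the last step left them, time stands still between calls to the robot, and variables do not carry over. Pictures are saved under pics/ and viewed, about 8 in all and at most 12, crops included, and the job is handed in when it is done.

Besides the shell and the picture viewer there is one more tool, called after ">>>" as name(argument=value, ...), one argument or row to a line, values as JSON. send_rows: Moves the arm, as the interface text tells. Its arguments: {"type":"object","properties":{"rows":{"type":"array","items":{"type":"array","items":{"type":"array","items":{"type":"number"}}}},"squeeze":{"type":"number"}},"required":["rows"]}

```bash
mkdir -p pics
python3 - <<'E'
from rig import manip
import cv2,numpy as np
for n in("side","top"):
    f=manip.grab_frame(n); cv2.imwrite(f"pics/{n}0.png",cv2.resize(f[:,:,::-1],(800,600),interpolation=cv2.INTER_CUBIC))
    np.save(f"pics/{n}0.npy",f)
    p=manip.camera_params(n);print(n,np.round(p["camera_matrix"],1).tolist(),np.round(p["pose"],4).tolist())
print(manip.read_state())
E
```

```text
side [[459.0, 0.0, 256.8], [0.0, 459.0, 193.9], [0.0, 0.0, 1.0]] [[0.8153, -0.4403, 0.3761, 0.1366], [-0.5791, -0.6168, 0.5332, -0.6406], [-0.0028, -0.6525, -0.7578, 1.0881], [0.0, 0.0, 0.0, 1.0]]
top [[375.5, 0.0, 257.7], [0.0, 375.5, 185.0], [0.0, 0.0, 1.0]] [[0.0259, -0.9954, 0.0926, 0.4898], [-0.9997, -0.0254, 0.007, 0.0024], [-0.0046, -0.0928, -0.9957, 1.331], [0.0, 0.0, 0.0, 1.0]]
{'clock': 0.1, 'joints': array([ 1.51059660e+00,  3.85470755e-01,  6.78780983e-03, -4.32422180e-04,
       -1.19399630e+00, -2.58586870e-01]), 'dq': array([ 0.00147095, -0.00104805,  0.0032131 ,  0.00184943, -0.00241224,
        0.00020576]), 'tau': array([-4.84399134e-04, -3.93317986e+01,  1.88930690e+01,  4.19799283e+00,
       -2.56746142e-03,  4.56209619e-06]), 'eef_pos': array([0.19575084, 0.59316433, 0.3029465 ]), 'tcp_rot': array([ 9.87310642e-01, -1.58797886e-01, -1.06746620e-04,  9.56734062e-04]), 'contact_force': array([-0.03946225,  0.49773437, -0.81529726]), 'torque': array([-0.03238834,  0.01372342,  0.0410249 ]), 'width': 0.08520201125627104}
```

View pics/side0.png

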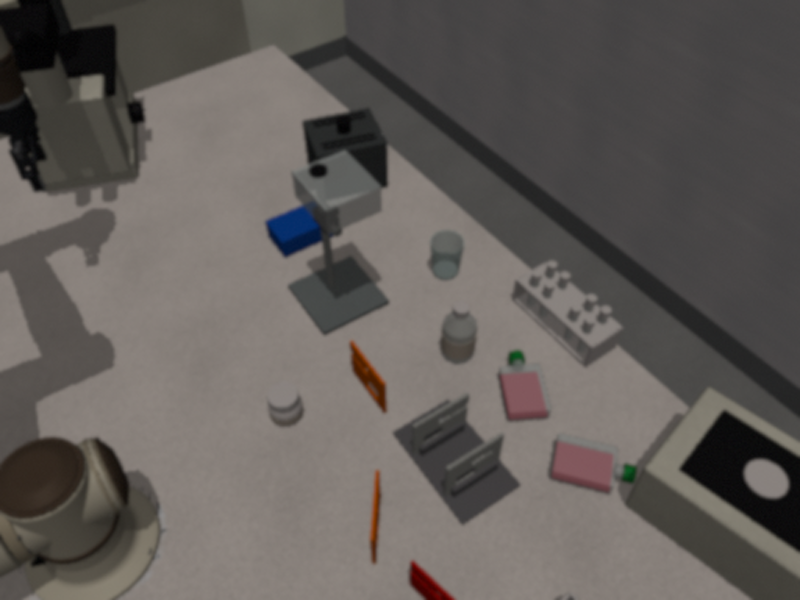

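View pics/top0.png

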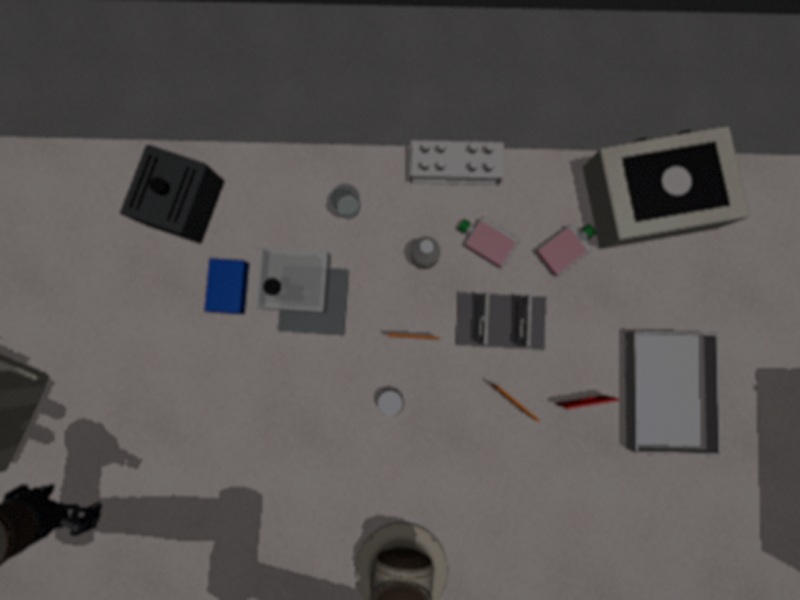

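The side view shows the rack at (455,460) with two grey inserts at (440,425) and (473,467). The stand is at (338,240), and there are orange and red look-alikes, which I leave alone. Next I enlarge the rack and the stand.

```bash
cat > h.py <<'E'
import numpy as np,cv2
from rig import manip
def cam(n):
    p=manip.camera_params(n);return np.array(p["camera_matrix"]),np.array(p["pose"])
def proj(n,P):
    K,T=cam(n);P=np.atleast_2d(P);q=(P-T[:3,3])@T[:3,:3];q=q@K.T;return q[:,:2]/q[:,2:]
def back(n,uv,z):
    K,T=cam(n);uv=np.atleast_2d(uv).astype(float);d=np.c_[uv,np.ones(len(uv))]@np.linalg.inv(K).T@T[:3,:3].T
    return T[:3,3]+d*((z-T[2,3])/d[:,2])[:,None]
def crop(f,u0,v0,w,h,s):
    c=f[v0:v0+h,u0:u0+w,::-1];c=cv2.resize(c,None,fx=s,fy=s,interpolation=cv2.INTER_CUBIC)
    return cv2.convertScaleAbs(c,alpha=1.6)
E
python3 - <<'E'
from h import *
s=np.load("pics/side0.npy");t=np.load("pics/top0.npy")
a=crop(s,245,245,95,95,6.3)[:300*2]
cv2.imwrite("pics/rack.png",cv2.resize(a,(600,600)))
b=crop(s,170,90,90,125,4.4)[:550];c=crop(t,150,150,90,70,4.4);d=crop(t,280,180,90,55,4.4)
W=np.zeros((560,800,3),np.uint8);W[:b.shape[0],:b.shape[1]]=b;W[:c.shape[0],400:400+c.shape[1]]=c;W[310:310+d.shape[0],400:400+d.shape[1]]=d
cv2.imwrite("pics/mix.png",W)
E
```

```text
(no output)
```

View pics/rack.png

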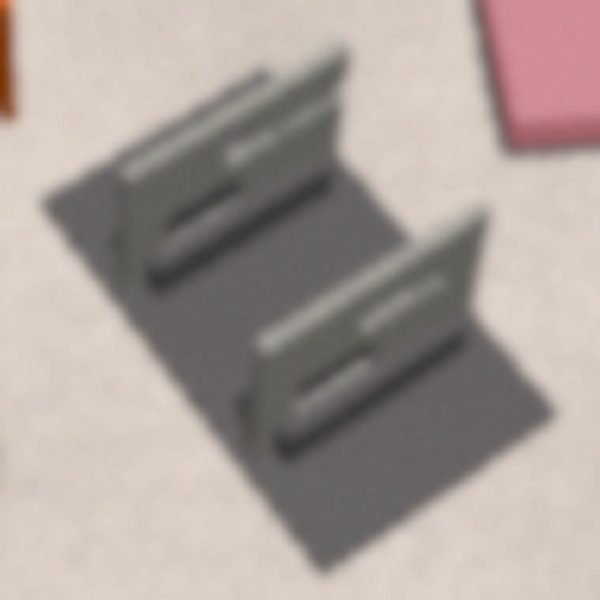

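View pics/mix.png

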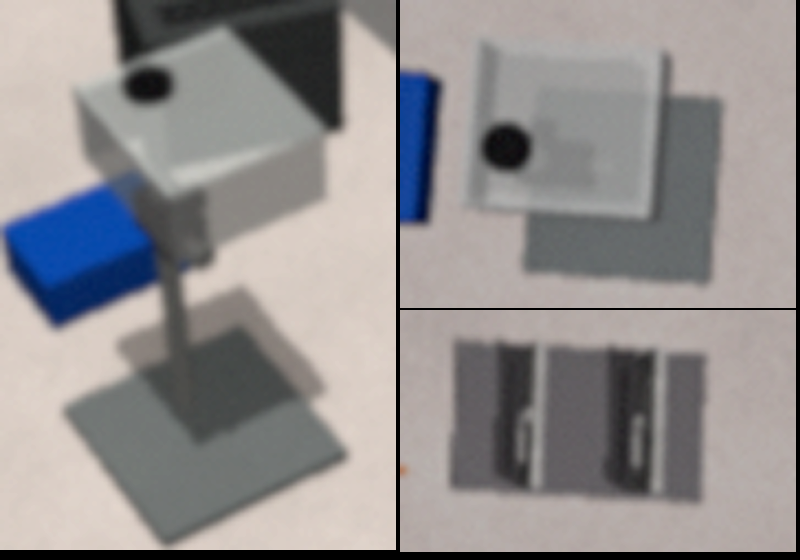

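Run:
```python
from h import *
def S(p): return 245+(np.array(p)+.5)/6.316-.5
def M(p,o,c): return np.array(c)+(np.array(p)-o+.5)/4.4-.5
np.set_printoptions(precision=4,suppress=True)
print("rack side",back("side",S([(42,203),(325,573),(555,412)]),.006))
print("rack top",back("top",M([(455,340),(450,487),(702,500),(706,352)],[400,310],[280,180]),.006))
print("ins side",back("side",S([(130,170),(340,45)]),.096),back("side",S([(265,342),(485,208)]),.096))
print("ins top",back("top",M([(541,343),(535,489),(660,349),(657,492)],[400,310],[280,180]),.096))
print("foot top",back("top",M([(722,98),(710,284),(525,270)],[400,0],[150,150]),.012))
print("foot side",back("side",M([(65,410),(165,545),(347,455)],[0,0],[170,90]),.012))
print("hood roof side",back("side",M([(75,88),(172,195),(325,132),(228,28)],[0,0],[170,90]),.298))
print("hood top",back("top",M([(480,40),(472,205),(658,215),(670,50)],[400,0],[150,150]),.298))
print("rodcap",back("side",M([148,85],[0,0],[170,90]),.30),back("top",M([505,146],[400,0],[150,150]),.30))
```

```text
rack side [[ 0.4909 -0.1105  0.006 ]
 [ 0.4864 -0.3093  0.006 ]
 [ 0.6046 -0.3101  0.006 ]]
rack top [[ 0.6109 -0.1104  0.006 ]
 [ 0.493  -0.1085  0.006 ]
 [ 0.4879 -0.3093  0.006 ]
 [ 0.6064 -0.3121  0.006 ]]
ins side [[ 0.4982 -0.1626  0.096 ]
 [ 0.6024 -0.1648  0.096 ]] [[ 0.4957 -0.2526  0.096 ]
 [ 0.6009 -0.2568  0.096 ]]
ins top [[ 0.6021 -0.1672  0.096 ]
 [ 0.493  -0.1641  0.096 ]
 [ 0.5998 -0.2563  0.096 ]
 [ 0.4931 -0.2547  0.096 ]]
foot top [[0.6558 0.1362 0.012 ]
 [0.5064 0.1407 0.012 ]
 [0.5137 0.2886 0.012 ]]
foot side [[0.511  0.2873 0.012 ]
 [0.5052 0.1398 0.012 ]
 [0.6516 0.1344 0.012 ]]
hood roof side [[0.5484 0.2701 0.298 ]
 [0.5457 0.152  0.298 ]
 [0.6499 0.1467 0.298 ]
 [0.6568 0.2657 0.298 ]]
hood top [[0.6529 0.2616 0.298 ]
 [0.5483 0.2616 0.298 ]
 [0.545  0.1447 0.298 ]
 [0.6495 0.1411 0.298 ]]
rodcap [[0.5852 0.2443 0.3   ]] [[0.5858 0.2422 0.3   ]]
```

The insert nearer the stand (crop 1 (230,115), far-edge slot at (335,100)) has a slot that runs out through its far end, so it is the target. The other one (365,330) has a slot ending at (440,280), short of its end, so it is closed. In both, +x points along world +x. The pin isn't visible clearly.

The rows can't command tilt directly. I'll find out whether tilt carries over when the arm is driven past its reach. First I go to a free, high place.

>>> send_rows(
  rows=[
    [[8.5, 0, 0, -5, -0.14], [8.5, 0, 0, -5, -0.14], [8.5, 0, 0, -5, 0], [8.5, 2.7, 4.1, 0, 0], [8.5, 2.7, 4.1, 0, 0], [8.5, 2.7, 4.1, 0, 0], [8.5, 2.7, 4.1, 0, 0], [8.5, 2.7, 4.1, 0, 0], [8.5, 2.7, 4.1, 0, 0], [8.5, 2.7, 4.1, 0, 0], [8.5, 2.7, 4.1, 0, 0], [8.5, 2.7, 4.1, 0, 0], [8.5, 2.7, 4.1, 0, 0], [8.5, 2.7, 4.1, 0, 0], [8.5, 2.7, 4.1, 0, 0], [8.5, 2.7, 4.1, 0, 0], [8.5, 2.7, 4.1, 0, 0], [8.5, 2.7, 4.1, 0, 0]],
  ],
)

```text
clock: 2.35
eef_pos: [0.5772, -0.0382, 0.4534]
tcp_rot: [1.0, -0.019, -0.0, -0.0]
contact_force: [1.1, -0.4, -0.1]
width: 0.0848
```

```bash
cat >> h.py <<'E'
from scipy.spatial.transform import Rotation as R
np.set_printoptions(precision=4,suppress=True)
def st():
    s=manip.read_state();r=R.from_quat(s["tcp_rot"]).as_matrix()
    print("t",s["clock"],"q",s["joints"],"p",s["eef_pos"],"w",s["width"],"F",s["contact_force"],"M",s["torque"]);print("x",r[:,0],"y",r[:,1],"z",r[:,2]);return s,r
E
python3 -c "
from h import *
st()"
```

```text
t 2.35 q [ 0.2136  0.2423  0.17   -0.0003 -1.4994  1.3183] p [ 0.5772 -0.0382  0.4534] w 0.0848435365778333 F [ 1.0621 -0.3691 -0.0768] M [ 0.0447 -0.0626 -0.0343]
x [ 0.9992 -0.0388 -0.0009] y [-0.0388 -0.9992 -0.0001] z [-0.0009  0.0002 -1.    ]
```

>>> send_rows(
  rows=[
    [[8.5, 5, 0, 0, 0], [8.5, 5, 0, 0, 0], [8.5, 5, 0, 0, 0], [8.5, 5, 0, 0, 0], [8.5, 5, 0, 0, 0], [8.5, 5, 0, 0, 0], [8.5, 5, 0, 0, 0], [8.5, 5, 0, 0, 0]],
  ],
)

```text
clock: 3.35
eef_pos: [0.889, -0.0468, 0.4095]
tcp_rot: [0.999, -0.019, 0.03, 0.003]
contact_force: [-0.1, -0.2, 0.2]
width: 0.0849
```

```bash
python3 -c "
from h import *
st()"
```

```text
t 3.35 q [ 0.1318  0.9996  1.4037  0.0164 -1.9168  1.4064] p [ 0.889  -0.0468  0.4095] w 0.08492435340568906 F [-0.1168 -0.2401  0.1519] M [-0.0397  0.1381 -0.0514]
x [ 0.9975 -0.0383  0.0598] y [-0.0387 -0.9992  0.0054] z [ 0.0595 -0.0077 -0.9982]
```

It works: at the reach limit the tool tilts outwards and the tilt is kept. I keep pushing.

>>> send_rows(
  rows=[
    [[8.5, 5, 0, 0, 0], [8.5, 5, 0, 0, 0], [8.5, 5, 0, 0, 0], [8.5, 5, 0, 0, 0], [8.5, 5, 0, 0, 0], [8.5, 5, 0, 0, 0]],
  ],
)

```text
clock: 4.1
eef_pos: [0.9623, -0.0463, 0.3502]
tcp_rot: [0.993, -0.019, 0.12, 0.011]
contact_force: [0.2, 0.5, 0.2]
width: 0.0851
```

```bash
python3 -c "
from h import *
st()"
```

```text
t 4.1 q [ 0.1318  1.0805  1.4024  0.0575 -1.6579  1.4125] p [ 0.9623 -0.0463  0.3502] w 0.08511995016841255 F [0.2304 0.4508 0.1614] M [ 0.0731  0.4688 -0.    ]
x [ 0.9705 -0.0351  0.2384] y [-0.0403 -0.999   0.0171] z [ 0.2376 -0.0262 -0.971 ]
```

>>> send_rows(
  rows=[
    [[8.5, 5, 0, -1, 0], [8.5, 5, 0, -1, 0], [8.5, 5, 0, -1, 0], [8.5, 5, 0, -1, 0], [8.5, 5, 0, -1, 0], [8.5, 5, 0, -1, 0], [8.5, 5, 0, -1, 0], [8.5, 5, 0, -1, 0]],
  ],
)

```text
clock: 5.1
eef_pos: [0.9966, -0.0413, 0.4158]
tcp_rot: [0.969, -0.019, 0.247, 0.022]
contact_force: [-0.2, -0.4, -0.8]
width: 0.0851
```

```bash
python3 -c "
from h import *
st()"
```

```text
t 5.1 q [ 0.1458  1.043   1.4068  0.1212 -1.4479  1.4017] p [ 0.9966 -0.0413  0.4158] w 0.08508355060309657 F [-0.1928 -0.4265 -0.7898] M [0.0956 0.9924 0.0031]
x [ 0.8773 -0.0253  0.4792] y [-0.0467 -0.9984  0.0328] z [ 0.4776 -0.0511 -0.8771]
```

>>> send_rows(
  rows=[
    [[8.5, 4.5, -2, -1, 0], [8.5, 4.5, -2, -1, 0], [8.5, 4.5, -2, -1, 0], [8.5, 4.5, -2, -1, 0]],
  ],
)

```text
clock: 5.6
eef_pos: [0.9989, 0.0375, 0.4666]
tcp_rot: [0.953, -0.017, 0.302, 0.023]
contact_force: [0.4, -0.4, 0.2]
width: 0.085
```

```bash
python3 -c "
from h import *
st()"
```

```text
t 5.6 q [ 0.2382  1.0123  1.4067  0.1933 -1.3794  1.3176] p [0.9989 0.0375 0.4666] w 0.08500161766465573 F [ 0.4256 -0.4157  0.1876] M [0.1131 1.1397 0.0166]
x [ 0.8169 -0.0182  0.5765] y [-0.0462 -0.9984  0.034 ] z [ 0.575  -0.0544 -0.8164]
```

>>> send_rows(
  rows=[
    [[8.5, 5, 0, -1, 0], [8.5, 5, 0, -1, 0], [8.5, 5, 0, -1, 0], [8.5, 0, 0, 0, 0]],
  ],
)

```text
clock: 6.1
eef_pos: [0.9935, 0.0284, 0.5187]
tcp_rot: [0.937, -0.017, 0.347, 0.024]
contact_force: [-0.9, -0.4, -0.0]
width: 0.0848
```

```bash
cat >> h.py <<'E'
def go(grasp_world):
    s,r=st();d=r.T@(np.array(grasp_world)-(s["eef_pos"]+.054*r[:,2]));print("grasp now",s["eef_pos"]+.054*r[:,2],"tool shift cm",d*100)
E
python3 -c "
from h import *
a=-.024;c=np.array([.550,-.165])
for l,z in((-42,.086),(-42,.20)):
  g=[*(c+np.array([np.cos(a),np.sin(a)])*l/1000),z];print(g);go(g)"
```

```text
[np.float64(0.5080120954194032), np.float64(-0.16399209676521312), 0.086]
t 6.1 q [ 0.2338  0.97    1.4075  0.2137 -1.3289  1.3227] p [0.9935 0.0284 0.5187] w 0.08479836087081395 F [-0.8617 -0.447  -0.0277] M [0.0633 1.2688 0.0225]
x [ 0.7585 -0.0154  0.6515] y [-0.0488 -0.9983  0.0331] z [ 0.6498 -0.0569 -0.758 ]
grasp now [1.0286 0.0254 0.4778] tool shift cm [-64.7153  20.1424  -3.0551]
[np.float64(0.5080120954194032), np.float64(-0.16399209676521312), 0.2]
t 6.1 q [ 0.2338  0.97    1.4075  0.2137 -1.3289  1.3227] p [0.9935 0.0284 0.5187] w 0.08479836087081395 F [-0.8617 -0.447  -0.0277] M [0.0633 1.2688 0.0225]
x [ 0.7585 -0.0154  0.6515] y [-0.0488 -0.9983  0.0331] z [ 0.6498 -0.0569 -0.758 ]
grasp now [1.0286 0.0254 0.4778] tool shift cm [-57.2887  20.52   -11.6958]
```

>>> send_rows(
  rows=[
    [[8.5, -4.1, 1.45, -0.75, 0], [8.5, -4.1, 1.45, -0.75, 0], [8.5, -4.1, 1.45, -0.75, 0], [8.5, -4.1, 1.45, -0.75, 0], [8.5, -4.1, 1.45, -0.75, 0], [8.5, -4.1, 1.45, -0.75, 0], [8.5, -4.1, 1.45, -0.75, 0], [8.5, -4.1, 1.45, -0.75, 0], [8.5, -4.1, 1.45, -0.75, 0], [8.5, -4.1, 1.45, -0.75, 0], [8.5, -4.1, 1.45, -0.75, 0], [8.5, -4.1, 1.45, -0.75, 0], [8.5, -4.1, 1.45, -0.75, 0], [8.5, 0, 0, 0, 0]],
  ],
)

```text
clock: 7.85
eef_pos: [0.5537, -0.1474, 0.2929]
tcp_rot: [0.945, -0.015, 0.327, 0.012]
contact_force: [0.8, -0.7, 0.8]
width: 0.0852
```

```bash
python3 -c "
from h import *
a=-.024;c=np.array([.550,-.165])
for l,z in((-44,.078),):
  g=[*(c+np.array([np.cos(a),np.sin(a)])*l/1000),z];print(g);go(g)
s=manip.grab_frame('side')
np.save('pics/side1.npy',s)
cv2.imwrite('pics/s1.png',crop(s,220,150,160,150,4))
print(proj('side',[g,[.606,-.1665,.096],[.495,-.1637,.096],[.5,-.3,.006]])-[220,150])
"
```

```text
[np.float64(0.5060126713917558), np.float64(-0.1639441013730804), 0.078]
t 7.85 q [ 0.0285  0.1211 -0.6304  0.3159 -0.1611  1.2161] p [ 0.5537 -0.1474  0.2929] w 0.0852069248362325 F [ 0.7925 -0.6646  0.8352] M [ 0.0283  1.1205 -0.0111]
x [ 0.7852 -0.0202  0.6189] y [-0.0358 -0.9993  0.0128] z [ 0.6182 -0.0322 -0.7853]
grasp now [ 0.5871 -0.1491  0.2505] tool shift cm [-17.0075   1.551    8.581 ]
[[ 47.9091 124.0633]
 [ 79.927  101.4713]
 [ 44.3918 122.4695]
 [ 77.976  179.3304]]
```

View pics/s1.png

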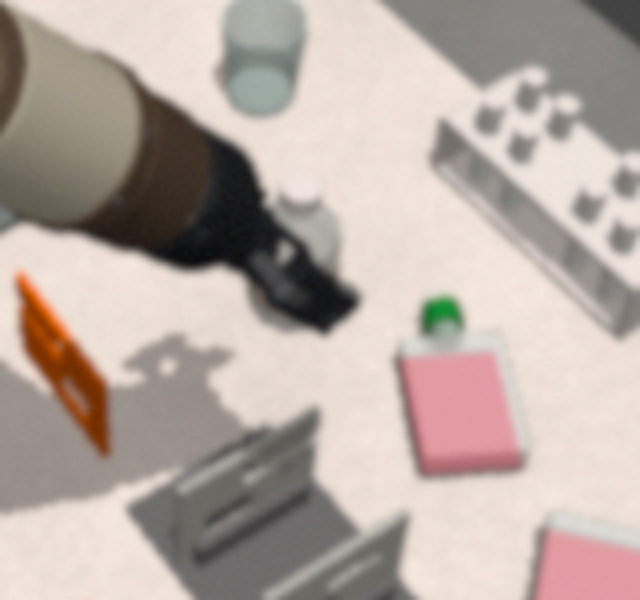

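```bash
cat > kin.py <<'E'
import numpy as np
from scipy.optimize import least_squares
q=np.array([[.3855,.0068,-1.194],[.2423,.17,-1.4994],[.9996,1.4037,-1.9168],[1.0805,1.4024,-1.6579],[1.043,1.4068,-1.4479],[1.0123,1.4067,-1.3794],[.97,1.4075,-1.3289],[.1211,-.6304,-.1611]])
p=np.array([[.1958,.5932,.3029],[.5772,-.0382,.4534],[.889,-.0468,.4095],[.9623,-.0463,.3502],[.9966,-.0413,.4158],[.9989,.0375,.4666],[.9935,.0284,.5187],[.5537,-.1474,.2929]])
m=np.c_[np.hypot(p[:,0],p[:,1]),p[:,2]]
def fk(v,q):
    q=np.atleast_2d(q);r0,z0,L1,a,L2,b,L3=v;t=np.pi/2+q[:,2]-q[:,0]+q[:,1]  # tilt
    A=q[:,0]+a;B=q[:,0]-q[:,1]+b   # angle from vertical
    return np.c_[r0+L1*np.sin(A)+L2*np.sin(B)+L3*np.sin(t),z0+L1*np.cos(A)+L2*np.cos(B)-L3*np.cos(t)]
best=min((least_squares(lambda v:(fk(v,q)-m).ravel(),[0,.3,.35,0,.35,b,.2]) for b in np.linspace(0,3,7)),key=lambda s:s.cost)
v=best.x
if __name__=="__main__":
    print(v,abs(best.fun).max())
    lo=[-1.21,-1.07,-2.99];hi=[2.06,1.41,-.16]
    for g,n in(((.506,-.164,.078),"rack"),((.506,-.164,.15),"rackup"),((.538,.198,.19),"stand"),((.538,.198,.215),"standhi"),((.46,.2,.2),"pre")):
      for tl in(30,35,38,40):
        t=np.radians(tl);r=np.hypot(g[0],g[1])-.054*np.sin(t);z=g[2]+.054*np.cos(t)
        bb=min((least_squares(lambda x:np.r_[(fk(v,x)-[r,z]).ravel(),(np.pi/2+x[2]-x[0]+x[1]-t)*.3],s,bounds=(lo,hi)) for s in([.3,0,-1],[.3,-.6,-.3],[1,1,-1.5])),key=lambda s:s.cost)
        print(n,tl,bb.x,bb.fun)
E
python3 kin.py
```

```text
[ 0.06925757  0.24193559  0.5128217  -0.00439788  0.39389851  1.577815
  0.25247108] 0.017042288202000155
rack 30 [ 0.31460714 -0.72549683 -0.16      ] [ 0.00932212  0.02908101 -0.04587192]
rack 35 [ 0.28704767 -0.73131792 -0.16      ] [ 0.01224059  0.04214623 -0.06553035]
rack 38 [ 0.27024222 -0.73502824 -0.16      ] [ 0.01365573  0.05015087 -0.07730978]
rack 40 [ 0.2589128  -0.73759666 -0.16      ] [ 0.01445331  0.0555547  -0.08515345]
rackup 30 [ 0.17618717 -0.75473151 -0.16      ] [ 0.00153938  0.00887252 -0.01311634]
rackup 35 [ 0.14674366 -0.76079465 -0.16      ] [ 0.00316509  0.0220849  -0.03228216]
rackup 38 [ 0.12875881 -0.76470067 -0.16      ] [ 0.00376809  0.03014336 -0.04376648]
rackup 40 [ 0.1166195  -0.76742201 -0.16      ] [ 0.00400832  0.03556817 -0.05141306]
stand 30 [ 0.17373574 -0.65430176 -0.21916005] [ 1.02178266e-11  7.83225984e-11 -1.19616184e-10]
stand 35 [ 0.15422724 -0.68504749 -0.16      ] [ 0.00112722  0.007467   -0.01180309]
stand 38 [ 0.13938098 -0.68762623 -0.16      ] [ 0.00205684  0.01514511 -0.0238308 ]
stand 40 [ 0.12943726 -0.6894083  -0.16      ] [ 0.00255223  0.02030493 -0.03185428]
standhi 30 [ 0.13004905 -0.61921734 -0.29793116] [-1.78190795e-13  5.33462163e-14  9.68558567e-14]
standhi 35 [ 0.11519561 -0.68654545 -0.16000079] [ 3.84818829e-05  3.45913486e-04 -5.43225844e-04]
standhi 38 [ 0.10028708 -0.68906426 -0.16      ] [ 0.00077071  0.00801285 -0.01253404]
standhi 40 [ 0.09030272 -0.69080912 -0.16      ] [ 0.00113338  0.01316103 -0.02053416]
pre 30 [ 0.02718869 -0.79032543 -0.22968344] [-1.95578553e-11  1.19739799e-09 -1.54786404e-09]
pre 35 [ 0.00280978 -0.82747588 -0.16      ] [-1.08098930e-05  6.80646062e-03 -9.10637209e-03]
pre 38 [-0.01816181 -0.83215313 -0.16      ] [-0.00033796  0.01497792 -0.01992603]
pre 40 [-0.03237955 -0.83544189 -0.16      ] [-0.00075289  0.02046184 -0.02711931]
```

Measured so far: the tool is tilted 38° and joint 5 is at its limit (-0.16). A planar fit says the full tilt may not be reachable at the low rack. I fit a proper 3D arm model to check the rack and the stand.

```bash
cat > arm.py <<'E'
import numpy as np
from scipy.optimize import least_squares
from scipy.spatial.transform import Rotation as R
Q=np.array([[1.5106,.3855,.0068,-.0004,-1.194,-.2586],[.2136,.2423,.17,-.0003,-1.4994,1.3183],[.1318,.9996,1.4037,.0164,-1.9168,1.4064],[.1318,1.0805,1.4024,.0575,-1.6579,1.4125],[.1458,1.043,1.4068,.1212,-1.4479,1.4017],[.2382,1.0123,1.4067,.1933,-1.3794,1.3176],[.2338,.97,1.4075,.2137,-1.3289,1.3227],[.0285,.1211,-.6304,.3159,-.1611,1.2161]])
P=np.array([[.1958,.5932,.3029],[.5772,-.0382,.4534],[.889,-.0468,.4095],[.9623,-.0463,.3502],[.9966,-.0413,.4158],[.9989,.0375,.4666],[.9935,.0284,.5187],[.5537,-.1474,.2929]])
Zt=np.array([[0,0,-1],[-.0009,.0002,-1],[.0595,-.0077,-.9982],[.2376,-.0262,-.971],[.4776,-.0511,-.8771],[.575,-.0544,-.8164],[.6498,-.0569,-.758],[.6182,-.0322,-.7853]])
lo=np.array([-3.14,-1.21,-1.07,-3.16,-2.99,-3.1]);hi=np.array([3.14,2.06,1.41,2.05,-.16,3.1])
# tool z: pitch angle measured from horizontal downwards; forearm x axis pitched by (q2-q3)
def fk(v,q,s4=1):
    r0,z0,L1,a,L2,h2,L3,d,d2=v
    A=R.from_euler('z',q[0]);F=R.from_euler('y',q[1]-q[2]);W=F*R.from_euler('x',s4*q[3])
    T=W*R.from_euler('y',-q[4])*R.from_euler('x',s6*q[5]) if 0 else W*R.from_euler('y',-q[4])
    p=np.array([r0,d,z0])+L1*np.array([np.sin(q[1]+a),0,np.cos(q[1]+a)])+F.apply([L2,0,h2])+W.apply([0,d2,0])+T.apply([L3,0,0])
    return A.apply(p),A.apply(T.apply([1,0,0]))
def fit(s4):
    f=lambda v:np.concatenate([np.r_[fk(v,q,s4)[0]-p,0.2*(fk(v,q,s4)[1]-z)] for q,p,z in zip(Q,P,Zt)])
    return least_squares(f,[.07,.24,.5,0,.4,0,.25,-.16,0])
sols=[(fit(s),s) for s in(1,-1)];sol,S4=min(sols,key=lambda x:x[0].cost);V=sol.x
def ik(p,z,q0,wz=.3):
    f=lambda q:np.r_[fk(V,q,S4)[0]-p,wz*(fk(V,q,S4)[1]-z)]
    return least_squares(lambda x:f(np.r_[x,0]),np.clip(q0[:5],lo[:5]+1e-6,hi[:5]-1e-6),bounds=(lo[:5],hi[:5]))
if __name__=="__main__":
    np.set_printoptions(precision=4,suppress=True)
    print(V,S4,abs(sol.fun).max())
    for n,g in(("rack",(.503,-.164,.082)),("rack90",(.503,-.164,.09)),("rackup",(.503,-.164,.2)),("stand",(.536,.198,.185)),("standhi",(.536,.198,.215)),("pre",(.47,.2,.2))):
      for tl in(20,25,30,38,43):
        t=np.radians(tl);z=np.array([np.sin(t)*np.cos(-.04),np.sin(t)*np.sin(-.04),-np.cos(t)]);p=np.array(g)-.054*z
        for q0 in(np.array([.03,.12,-.63,.3,-.2]),np.array([.6,.3,-.3,-2.8,-.3])):
          b=ik(p,z,q0);print(n,tl,"posres %.4f"%np.linalg.norm(b.fun[:3]),"angres %.3f"%(np.linalg.norm(b.fun[3:])/.3),b.x)
E
python3 arm.py
```

```text
[-0.      0.1604  0.565  -0.0001  0.4218  0.0001  0.2251  0.0002 -0.16  ] -1 0.0003755641430809947
rack 20 posres 0.0000 angres 0.000 [-0.0017  0.3179 -0.6968  0.0635 -0.2077]
rack 20 posres 0.0000 angres 0.000 [-0.0017  0.3179 -0.6968  0.0635 -0.2077]
rack 25 posres 0.0028 angres 0.027 [-0.0211  0.3095 -0.6757 -0.1067 -0.16  ]
rack 25 posres 0.0028 angres 0.027 [-0.0211  0.3095 -0.6757 -0.1067 -0.16  ]
rack 30 posres 0.0047 angres 0.048 [-0.0778  0.3062 -0.6024 -0.4333 -0.16  ]
rack 30 posres 0.0047 angres 0.048 [-0.0778  0.3062 -0.6024 -0.4333 -0.16  ]
rack 38 posres 0.0026 angres 0.022 [-0.2261  0.3024 -0.5193 -1.0049 -0.16  ]
rack 38 posres 0.0026 angres 0.022 [-0.2261  0.3024 -0.5193 -1.0049 -0.16  ]
rack 43 posres 0.0000 angres 0.000 [-0.3799  0.3054 -0.5005 -1.3859 -0.2334]
rack 43 posres 0.0000 angres 0.000 [-0.3799  0.3054 -0.5005 -1.3859 -0.2334]
rack90 20 posres 0.0000 angres 0.000 [-0.0016  0.3029 -0.6863  0.0569 -0.2331]
rack90 20 posres 0.0000 angres 0.000 [-0.0016  0.3029 -0.6863  0.0569 -0.2331]
rack90 25 posres 0.0023 angres 0.021 [-0.015   0.2933 -0.69   -0.056  -0.
[... 2988 characters left out ...]
 0.5092 -0.5668]
pre 20 posres 0.0693 angres 0.346 [ 0.0713  0.1647 -0.8728 -3.16   -0.16  ]
pre 25 posres 0.0000 angres 0.000 [ 0.8081  0.0859 -0.8435  0.7833 -0.4659]
pre 25 posres 0.0570 angres 0.284 [ 0.0721  0.1418 -0.8733 -3.16   -0.16  ]
pre 30 posres 0.0000 angres 0.000 [ 0.7136  0.0674 -0.9537  1.1787 -0.3792]
pre 30 posres 0.0447 angres 0.223 [ 0.0724  0.1185 -0.8741 -3.16   -0.16  ]
pre 38 posres 0.0000 angres 0.000 [ 0.4347  0.0545 -1.0322  1.9677 -0.31  ]
pre 38 posres 0.0251 angres 0.131 [ 0.0719  0.0807 -0.8762 -3.16   -0.16  ]
pre 43 posres 0.0066 angres 0.036 [ 0.4457  0.0544 -1.0455  2.05   -0.3869]
pre 43 posres 0.0146 angres 0.088 [ 0.0711  0.0567 -0.8779 -3.16   -0.16  ]
```

The model fits to 0.4 mm. About 36–38° is reachable both at the rack (with joint 4 near -1) and at the stand (joint 4 near +1.5). I go above the grasp.

```bash
python3 -c "
from h import *
go([.503,-.164,.15])"
```

```text
t 7.9 q [ 0.0292  0.1221 -0.6279  0.3187 -0.1603  1.2151] p [ 0.5554 -0.1468  0.294 ] w 0.08519109444463867 F [ 0.2143 -0.1269  0.265 ] M [ 0.0346  1.1392 -0.0296]
x [ 0.7837 -0.0179  0.6208] y [-0.0339 -0.9993  0.0139] z [ 0.6202 -0.0319 -0.7838]
grasp now [ 0.5889 -0.1486  0.2516] tool shift cm [-13.0142   1.6926   2.6891]
```

>>> send_rows(
  rows=[
    [[8.5, -2, 0.3, 0.45, 0], [8.5, -2, 0.3, 0.45, 0], [8.5, -2, 0.3, 0.45, 0], [8.5, -2, 0.3, 0.45, 0], [8.5, -2, 0.3, 0.45, 0], [8.5, -2, 0.2, 0.45, 0], [8.5, -1, 0, 0, 0], [8.5, 0, 0, 0, 0]],
  ],
)

```text
clock: 8.9
eef_pos: [0.4718, -0.1782, 0.2047]
tcp_rot: [0.947, -0.007, 0.32, -0.005]
contact_force: [0.7, -0.6, -0.3]
width: 0.0851
```

```bash
python3 -c "
from h import *
go([.503,-.164,.12]);go([.503,-.164,.082])"
```

```text
t 8.9 q [-0.0872  0.1547 -0.6168 -0.3657 -0.1603  1.9845] p [ 0.4718 -0.1782  0.2047] w 0.08507084689539247 F [ 0.7004 -0.6138 -0.3162] M [-0.0457  1.1499 -0.0333]
x [ 0.7951 -0.0171  0.6063] y [-0.011  -0.9998 -0.0138] z [ 0.6064  0.0043 -0.7951]
grasp now [ 0.5045 -0.1779  0.1618] tool shift cm [-2.6765 -1.3334  3.2361]
t 8.9 q [-0.0872  0.1547 -0.6168 -0.3657 -0.1603  1.9845] p [ 0.4718 -0.1782  0.2047] w 0.08507084689539247 F [ 0.7004 -0.6138 -0.3162] M [-0.0457  1.1499 -0.0333]
x [ 0.7951 -0.0171  0.6063] y [-0.011  -0.9998 -0.0138] z [ 0.6064  0.0043 -0.7951]
grasp now [ 0.5045 -0.1779  0.1618] tool shift cm [-4.9803 -1.281   6.2576]
```

>>> send_rows(
  rows=[
    [[8.5, -0.9, -0.7, 1.0, 0], [8.5, -0.9, -0.6, 1.0, 0], [8.5, -0.9, 0, 1.2, 0], [8.5, 0, 0, 0, 0]],
  ],
)

```text
clock: 9.4
eef_pos: [0.4696, -0.1702, 0.163]
tcp_rot: [0.947, -0.006, 0.32, -0.011]
contact_force: [0.7, 0.0, -0.4]
width: 0.0844
```

```bash
python3 -c "
from h import *
go([.503,-.164,.082])"
```

```text
t 9.4 q [-0.136   0.2275 -0.5676 -0.6516 -0.1631  2.3071] p [ 0.4696 -0.1702  0.163 ] w 0.08444998483909656 F [ 0.6742  0.0134 -0.3729] M [0.0005 1.1591 0.0131]
x [ 0.795  -0.0174  0.6063] y [-0.0039 -0.9997 -0.0236] z [ 0.6066  0.0164 -0.7949]
grasp now [ 0.5024 -0.1693  0.1201] tool shift cm [-2.2696 -0.437   3.0756]
```

>>> send_rows(
  rows=[
    [[8.5, -0.8, -0.35, 1.0, 0], [8.5, -0.8, -0.35, 1.0, 0], [8.5, -0.7, -0.1, 1.0, 0], [8.5, 0, 0, 0, 0]],
  ],
)

```text
clock: 9.9
eef_pos: [0.4691, -0.1614, 0.1258]
tcp_rot: [0.947, -0.006, 0.32, -0.01]
contact_force: [0.4, -0.3, 0.5]
width: 0.0848
```

```bash
python3 -c "
from h import *
go([.503,-.164,.082])
s=manip.grab_frame('side');np.save('pics/side2.npy',s)
a=crop(s,240,220,80,80,6);t=manip.grab_frame('top');b=crop(t,270,170,80,80,4)
W=np.zeros((480,800,3),np.uint8);W[:,:480]=a;W[:320,480:]=b;cv2.imwrite('pics/s2.png',W)
"
```

```text
t 9.9 q [-0.1951  0.2974 -0.5289 -0.9147 -0.1693  2.6173] p [ 0.4691 -0.1614  0.1258] w 0.0847823473463126 F [ 0.3708 -0.3056  0.5062] M [ 0.0051  1.2482 -0.062 ]
x [ 0.7948 -0.0173  0.6067] y [-0.0039 -0.9997 -0.0233] z [ 0.6069  0.0162 -0.7946]
grasp now [ 0.5019 -0.1606  0.0829] tool shift cm [0.0373 0.3449 0.1318]
```

View pics/s2.png

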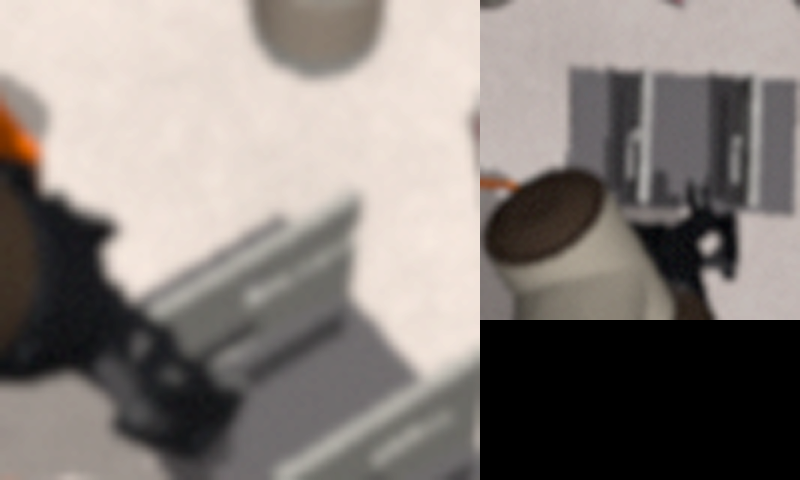

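The fingers straddle the open-slotted insert: the slot runs out at the far edge at (350,240) and the gripper is at (170,380). The other insert (right, 375,420) is clear. I correct 3 mm in y and close.

>>> send_rows(
  rows=[
    [[8.5, 0, 0.35, 0, 0], [4, 0, 0, 0, 0], [2, 0, 0, 0, 0], [0, 0, 0, 0, 0], [0, 0, 0, 0, 0], [0, 0, 0, 0, 0], [0, 0, 0, 0, 0]],
  ],
  squeeze=70,
)

```text
clock: 10.88
eef_pos: [0.4687, -0.1654, 0.1256]
tcp_rot: [0.947, -0.006, 0.321, -0.009]
contact_force: [-0.8, -6.3, -0.7]
width: 0.0045
```

```bash
python3 -c "
from h import *
go([.503,-.164,.2])"
```

```text
t 10.875 q [-0.2075  0.2991 -0.5249 -0.9222 -0.1749  2.6344] p [ 0.4687 -0.1654  0.1256] w 0.0045037634249058475 F [-0.8282 -6.2715 -0.7138] M [-1.5073  1.6573 -1.2127]
x [ 0.7942 -0.017   0.6075] y [-0.0052 -0.9998 -0.0213] z [ 0.6077  0.0138 -0.7941]
grasp now [ 0.5015 -0.1647  0.0827] tool shift cm [ 7.2384 -0.3174 -9.22  ]
```

>>> send_rows(
  rows=[
    [[0, 0.9, 0, -1.2, 0], [0, 0.9, 0, -1.2, 0], [0, 0.9, 0, -1.2, 0], [0, 0.9, 0, -1.2, 0], [0, 0.9, 0, -1.2, 0], [0, 0.9, 0, -1.2, 0], [0, 0.9, 0, -1.2, 0], [0, 0.9, 0, -1.2, 0], [0, 0.9, 0, -1.2, 0], [0, 0, 0, 0, 0]],
  ],
)

```text
clock: 12.12
eef_pos: [0.4672, -0.169, 0.2611]
tcp_rot: [0.947, -0.005, 0.321, -0.012]
contact_force: [-0.7, -0.0, -1.7]
width: 0.0048
```

```bash
python3 -c "
from h import *
go([.45,.0,.23])
from arm import ik,fk,V,S4
s=manip.read_state();q=s['joints'];z=R.from_quat(s['tcp_rot']).as_matrix()[:,2]
g0=s['eef_pos']+.054*z;print('model',fk(V,q,S4)[0]-s['eef_pos'])
for path in ([(.45,.198,.21),(.455,.198,.20)],[(.55,.1,.24),(.45,.198,.2)],):
  g=g0;qq=q[:5];zz=z
  for w in path:
    for k in range(1,21):
      p=g+(np.array(w)-g)*k/20;b=ik(p-.054*zz,zz,qq);dq=abs(b.x-qq).max();qq=b.x
      zz=fk(V,np.r_[qq,0],S4)[1]
      if k%5==0:print(p,zz,qq,dq)
    g=np.array(w)
"
```

```text
t 12.125 q [-0.0508  0.0465 -0.6176 -0.2015 -0.2592  1.7894] p [ 0.4672 -0.169   0.2611] w 0.004792610551069098 F [-0.6748 -0.0228 -1.6614] M [-0.0427  1.6473 -0.0266]
x [ 0.7938 -0.0166  0.608 ] y [-0.0008 -0.9997 -0.0263] z [ 0.6082  0.0205 -0.7935]
grasp now [ 0.5001 -0.1678  0.2183] tool shift cm [ -3.5407 -16.8059  -3.6326]
model [-0.      0.     -0.0001]
[ 0.4876 -0.0764  0.2162] [ 0.5742  0.0752 -0.8153] [ 0.1843 -0.0246 -0.8215  0.198  -0.16  ] 0.05364500957082635
[0.475  0.0151 0.2141] [ 0.5182  0.1141 -0.8476] [ 0.3736 -0.0565 -0.9366  0.5471 -0.16  ] 0.07909436254541075
[0.4625 0.1065 0.2121] [ 0.4923  0.1156 -0.8627] [ 0.4952 -0.0491 -1.0152  0.9786 -0.16  ] 0.08913648535160157
[0.45  0.198 0.21 ] [ 0.492   0.1155 -0.8629] [ 0.6432 -0.0071 -1.0095  1.2193 -0.2176] 0.04114337429155934
[0.4513 0.198  0.2075] [ 0.492   0.1155 -0.8629] [ 0.6196 -0.0017 -1.015   1.2691 -0.2021] 0.01039808328570202
[0.4525 0.198  0.205 ] [ 0.492   0.1155 -0.8629] [ 0.5933  0.0038 -1.0202  1.3248 -0.1859] 0.011663291934525644
[0.4537 0.198  0.2025] [ 0.492   0.1155 -0.8629] [ 0.5637  0.0092 -1.0
[... 335 characters left out ...]
-0.8091  0.4164 -0.16  ] 0.05244023833692113
[0.5375 0.033  0.2346] [ 0.5433  0.0868 -0.835 ] [ 0.3455  0.0288 -0.8444  0.6977 -0.16  ] 0.05820798538127081
[0.55 0.1  0.24] [ 0.5412  0.087  -0.8364] [ 0.4186  0.0572 -0.8471  0.9491 -0.1737] 0.03297961454378728
[0.525  0.1245 0.23  ] [ 0.5319  0.0837 -0.8427] [ 0.4298  0.0373 -0.9164  1.1516 -0.16  ] 0.03326132800463477
[0.5   0.149 0.22 ] [ 0.5244  0.0794 -0.8478] [ 0.4462  0.0233 -0.9696  1.329  -0.16  ] 0.03682682651562352
[0.475  0.1735 0.21  ] [ 0.5225  0.0777 -0.8491] [ 0.4537  0.0134 -1.014   1.5208 -0.1601] 0.039067918918392674
[0.45  0.198 0.2  ] [ 0.5225  0.0777 -0.8491] [ 0.486   0.0084 -1.047   1.6562 -0.1769] 0.020088089899750416
```

```bash
cat > path.py <<'E'
from h import *
from arm import ik,fk,V,S4
def sim(path,q,g,z,n=20,verbose=True):
  qq=np.array(q[:5]);zz=z
  for w in path:
    m5=-9
    for k in range(1,n+1):
      p=g+(np.array(w)-g)*k/n;b=ik(p-.054*zz,zz,qq);qq=b.x;zz=fk(V,np.r_[qq,0],S4)[1];m5=max(m5,qq[4])
    g=np.array(w)
    if verbose:print(g,"z",zz,"tilt %.1f az %.3f"%(np.degrees(np.arccos(-zz[2])),np.arctan2(zz[1],zz[0])),qq,"m5 %.2f"%m5)
  return zz
def now():
  s=manip.read_state();z=R.from_quat(s['tcp_rot']).as_matrix()[:,2];return s['joints'],s['eef_pos']+.054*z,z
E
python3 -c "
from path import *
q,g,z=now()
for P in ([(.5,-.168,.4),(.45,.198,.4),(.45,.198,.3),(.45,.198,.2),(.535,.198,.2),(.535,.198,.185)],[(.5,-.168,.45),(.48,.1,.45),(.42,.198,.35),(.45,.198,.2),(.535,.198,.21),(.535,.198,.185)],[(.5,-.168,.5),(.45,.198,.5),(.45,.198,.2),(.535,.198,.21),(.535,.198,.185)]):
  print();sim(P,q,g,z)
"
```

```text
[ 0.5   -0.168  0.4  ] z [ 0.6082  0.0205 -0.7935] tilt 37.5 az 0.034 [-0.0429 -0.1289 -0.3394 -0.0715 -0.7087] m5 -0.28
[0.45  0.198 0.4  ] z [ 0.6082  0.0205 -0.7935] tilt 37.5 az 0.034 [ 0.9597 -0.1896 -0.6543  0.7283 -0.8195] m5 -0.64
[0.45  0.198 0.3  ] z [ 0.6082  0.0205 -0.7935] tilt 37.5 az 0.034 [ 0.8477 -0.1172 -0.8988  1.0248 -0.5442] m5 -0.54
[0.45  0.198 0.2  ] z [ 0.6032  0.0139 -0.7975] tilt 37.1 az 0.023 [ 0.3869  0.0118 -1.058   2.05   -0.2444] m5 -0.24
[0.535 0.198 0.2  ] z [ 0.595   0.0038 -0.8037] tilt 36.5 az 0.006 [ 0.3126  0.1401 -0.9109  2.0499 -0.2036] m5 -0.20
[0.535 0.198 0.185] z [ 0.581  -0.0115 -0.8138] tilt 35.5 az -0.020 [ 0.3196  0.1661 -0.9148  2.05   -0.2198] m5 -0.20

[ 0.5   -0.168  0.45 ] z [ 0.6082  0.0205 -0.7935] tilt 37.5 az 0.034 [-0.0426 -0.1452 -0.2355 -0.0629 -0.8286] m5 -0.29
[0.48 0.1  0.45] z [ 0.6082  0.0205 -0.7935] tilt 37.5 az 0.034 [ 0.7275 -0.2394 -0.5244  0.5534 -0.8338] m5 -0.77
[0.42  0.198 0.35 ] z [ 0.6082  0.0205 -0.7935] tilt 37.5 az 0.034 [ 1.0037 -0.2101 -0.8121  0.8299 -0.7483] m5 -0.75
[0.45  0.198 0.2  ] z [ 0.6035  0
[... 216 characters left out ...]
0.185] z [ 0.5808 -0.011  -0.814 ] tilt 35.5 az -0.019 [ 0.3193  0.1659 -0.9147  2.05   -0.219 ] m5 -0.20

[ 0.5   -0.168  0.5  ] z [ 0.6082  0.0205 -0.7935] tilt 37.5 az 0.034 [-0.0425 -0.1501 -0.1229 -0.0571 -0.9459] m5 -0.29
[0.45  0.198 0.5  ] z [ 0.6082  0.0205 -0.7935] tilt 37.5 az 0.034 [ 0.9962 -0.2101 -0.4052  0.6123 -1.0529] m5 -0.90
[0.45  0.198 0.2  ] z [ 0.6035  0.0142 -0.7973] tilt 37.1 az 0.024 [ 0.387   0.0113 -1.058   2.05   -0.2442] m5 -0.24
[0.535 0.198 0.21 ] z [ 0.6012  0.0113 -0.799 ] tilt 37.0 az 0.019 [ 0.325   0.1236 -0.9101  2.0043 -0.2011] m5 -0.20
[0.535 0.198 0.185] z [ 0.5808 -0.011  -0.814 ] tilt 35.5 az -0.019 [ 0.3193  0.1659 -0.9147  2.05   -0.219 ] m5 -0.20
```

>>> send_rows(
  rows=[
    [[0, 1.8, 0, -2.4, 0], [0, 1.8, 0, -2.4, 0], [0, 1.8, 0, -2.4, 0], [0, 1.8, 0, -2.4, 0], [0, 1.8, 0, -2.4, 0], [0, 1.8, 0, -2.4, 0], [0, -0.7, -3.66, -0.41, 0], [0, -0.7, -3.66, -0.41, 0], [0, -0.7, -3.66, -0.41, 0], [0, -0.7, -3.66, -0.41, 0], [0, -0.7, -3.66, -0.41, 0], [0, -0.7, -3.66, -0.41, 0], [0, -0.7, -3.66, -0.41, 0], [0, -0.7, -3.66, -0.41, 0], [0, -0.7, -3.66, -0.41, 0], [0, -0.7, -3.66, -0.41, 0], [0, 0, 0, 0, 0]],
  ],
)

```text
clock: 14.25
eef_pos: [0.3851, 0.1944, 0.4386]
tcp_rot: [0.947, -0.003, 0.32, -0.012]
contact_force: [0.3, -0.8, -1.7]
width: 0.0049
```

```bash
python3 -c "
from path import *
go([.42,.1975,.2])
q,g,z=now()
sim([(.42,.1975,.3),(.42,.1975,.2),(.42,.1975,.17)],q,g,z)
for n in('side','top'):
  np.save('pics/%s3.npy'%n,manip.grab_frame(n))
s=np.load('pics/side3.npy');t=np.load('pics/top3.npy')
uv=proj('side',[g+[.05,0,0]])[0].astype(int);uw=proj('top',[g+[.05,0,0]])[0].astype(int);print(uv,uw)
a=crop(s,uv[0]-50,uv[1]-50,100,120,4);b=crop(t,uw[0]-40,uw[1]-60,80,80,4.9)
W=np.zeros((480,800,3),np.uint8);W[:,:400]=a;W[:b.shape[0],400:400+b.shape[1]]=b;cv2.imwrite('pics/s3.png',W)
"
```

```text
t 14.25 q [ 1.041  -0.2432 -0.7025  0.7324 -0.8724  0.1073] p [0.3851 0.1944 0.4386] w 0.004920008868271418 F [ 0.3493 -0.7541 -1.6957] M [-0.1332  1.5459  0.0427]
x [ 0.7957 -0.013   0.6055] y [ 0.0022 -0.9997 -0.0244] z [ 0.6056  0.0207 -0.7955]
grasp now [0.4178 0.1955 0.3957] tool shift cm [-11.6764   0.2773  15.7019]
[0.42   0.1975 0.3   ] z [ 0.6056  0.0207 -0.7955] tilt 37.3 az 0.034 [ 0.9345 -0.1662 -0.9308  0.9874 -0.6051] m5 -0.61
[0.42   0.1975 0.2   ] z [ 0.5457 -0.0169 -0.8378] tilt 33.1 az -0.031 [ 0.7356 -0.0158 -1.07    1.3834 -0.3958] m5 -0.40
[0.42   0.1975 0.17  ] z [ 0.4908 -0.0501 -0.8698] tilt 29.6 az -0.102 [ 0.7435  0.0488 -1.07    1.3434 -0.3885] m5 -0.39
[167 105] [181 226]
```

View pics/s3.png

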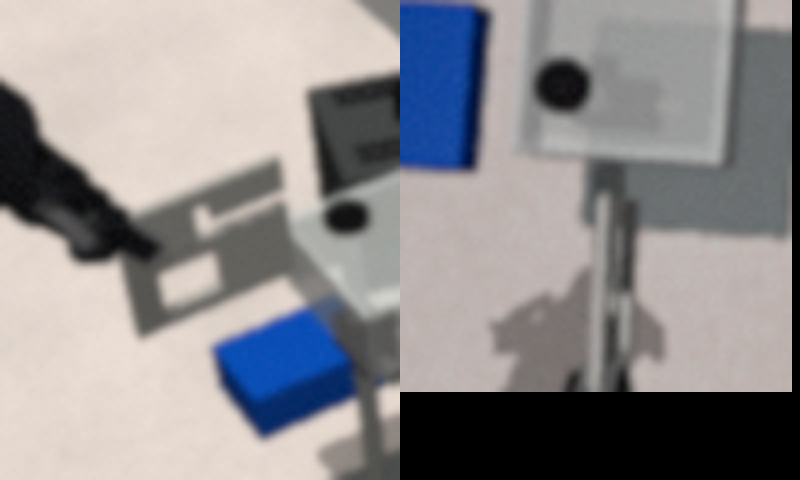

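The insert hangs level in the grip, with the slot mouth at (280,200) and the pocket at (205,215). Now an estimate of the pin height from the side picture, comparing the block and head with predicted outlines.

```bash
python3 -c "
from h import *
s=np.load('pics/side0.npy').astype(np.float32)
u0,v0,w,h,k=188,118,50,45,12
c=cv2.resize(s[v0:v0+h,u0:u0+w,::-1],None,fx=k,fy=k,interpolation=cv2.INTER_CUBIC)
c=np.clip((c-40)*1.9,0,255).astype(np.uint8)
a=-.04;Rz=R.from_euler('z',a).as_matrix();o=np.array([.5835,.1975,0])
th=np.linspace(0,2*np.pi,40)
for dz,col in((0,(0,0,255)),(.02,(0,255,0))):
  for y in(-.012,):
    P=np.c_[.01*np.cos(th),0*th+y,.18+dz+.01*np.sin(th)]@Rz.T+o
    uv=((proj('side',P)-[u0,v0]+.5)*k).astype(int);cv2.polylines(c,[uv],True,col,1)
  P=np.array([[-.015,.007,-.014],[.015,.007,-.014],[.015,.007,.014],[-.015,.007,.014]])+[0,0,.18+dz]
  uv=((proj('side',P@Rz.T+o)-[u0,v0]+.5)*k).astype(int);cv2.polylines(c,[uv],True,col,1)
cv2.imwrite('pics/pin.png',c)
"
```

```text
(no output)
```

View pics/pin.png

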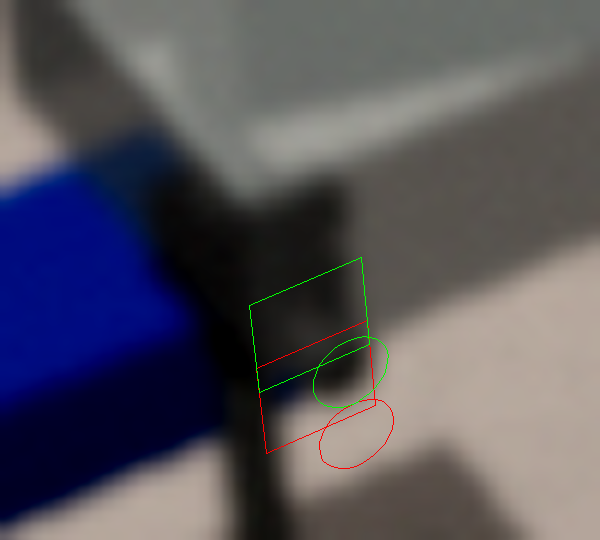

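```bash
cat >> h.py <<'E'
# insert in tool, from the grasp moment
Rg=R.from_quat([.947,-.006,.321,-.009]).as_matrix();pg=np.array([.4687,-.1654,.1256])
INS_R=Rg.T@R.from_euler('z',-.012).as_matrix();INS_P=Rg.T@(np.array([.550,-.165,.006])-pg)
def ins(pt,s=None):
    s=s or manip.read_state();r=R.from_quat(s["tcp_rot"]).as_matrix()
    return s["eef_pos"]+r@(INS_P+INS_R@np.array(pt)),r@INS_R
E
python3 -c "
from h import *
for n,pt in(('topfar',(.055,0,.09)),('botnear',(-.055,0,0)),('botfar',(.055,0,0)),('pocket',(0,0,.078))):
  w,r=ins(pt);print(n,w,'side',proj('side',w),'top',proj('top',w))
print(r)
print(back('top',(182.4,204.8),.409))
K=[(187,94.5),(152,138.75),(189.5,123)]
print('measured side',K)
"
```

```text
topfar [0.5215 0.1928 0.4087] side [[187.4472  94.024 ]] top [[182.2422 204.9669]]
botnear [0.4112 0.194  0.319 ] side [[152.4601 139.5642]] top [[186.8426 247.6445]]
botfar [0.5212 0.1931 0.3187] side [[191.4235 122.7941]] top [[188.9418 206.3897]]
pocket [0.4665 0.1932 0.3968] side [[167.7713 106.2792]] top [[182.0459 227.3996]]
[[ 1.      0.0075  0.003 ]
 [-0.0075  1.     -0.0038]
 [-0.003   0.0038  1.    ]]
[[0.5219 0.1924 0.409 ]]
measured side [(187, 94.5), (152, 138.75), (189.5, 123)]
```

```bash
python3 -c "
from path import *
q,g,z=now();y=g[1]+.0053
sim([(.435,y,.36),(.435,y,.26),(.435,y,.21),(.46,y,.185),(.495,y,.163),(.505,y,.163)],q,g,z)
print()
sim([(.435,y,.36),(.44,y,.215),(.46,y,.205),(.48,y,.18),(.51,y,.165),(.50,y,.165)],q,g,z)
r=R.from_quat(manip.read_state()['tcp_rot']).as_matrix();G=g
for w in((.435,y,.36),(.435,y,.26),(.438,y,.215)): print(r.T@(np.array(w)-G)*100);G=np.array(w)
"
```

```text
[0.435  0.1986 0.36  ] z [ 0.6057  0.019  -0.7955] tilt 37.3 az 0.031 [ 0.9727 -0.1903 -0.7663  0.8031 -0.7488] m5 -0.75
[0.435  0.1986 0.26  ] z [ 0.6057  0.019  -0.7955] tilt 37.3 az 0.031 [ 0.7797 -0.0941 -1.0074  1.2551 -0.4487] m5 -0.45
[0.435  0.1986 0.21  ] z [ 0.5836  0.0058 -0.812 ] tilt 35.7 az 0.010 [ 0.597  -0.0175 -1.07    1.632  -0.3298] m5 -0.33
[0.46   0.1986 0.185 ] z [ 0.5782  0.0022 -0.8159] tilt 35.3 az 0.004 [ 0.3779  0.0581 -1.0421  2.05   -0.2405] m5 -0.24
[0.495  0.1986 0.163 ] z [ 0.554  -0.0268 -0.8321] tilt 33.7 az -0.048 [ 0.3579  0.1516 -0.9868  2.05   -0.2496] m5 -0.24
[0.505  0.1986 0.163 ] z [ 0.5536 -0.0273 -0.8323] tilt 33.7 az -0.049 [ 0.3491  0.1655 -0.9693  2.05   -0.2447] m5 -0.24

[0.435  0.1986 0.36  ] z [ 0.6057  0.019  -0.7955] tilt 37.3 az 0.031 [ 0.9727 -0.1903 -0.7663  0.8031 -0.7488] m5 -0.75
[0.44   0.1986 0.215 ] z [ 0.6049  0.0195 -0.796 ] tilt 37.2 az 0.032 [ 0.4985 -0.0232 -1.07    1.822  -0.2847] m5 -0.28
[0.46   0.1986 0.205 ] z [ 0.604   0.0191 -0.7968] tilt 37.2 az 0.032 [ 0.3728  0.0196 -1.0381  2.05   -0.2299] m5 -0.23
[0.48   0.1986 0.18  ] z [ 0.5776 -0.0137 -0.8162] tilt 35.3 az -0.024 [ 0.3691  0.0984 -1.0113  2.05   -0.2518] m5 -0.23
[0.51   0.1986 0.165 ] z [ 0.5616 -0.0324 -0.8268] tilt 34.2 az -0.058 [ 0.3502  0.1694 -0.9623  2.05   -0.2541] m5 -0.25
[0.5    0.1986 0.165 ] z [ 0.5614 -0.0326 -0.8269] tilt 34.2 az -0.058 [ 0.3592  0.1563 -0.9798  2.0489 -0.2595] m5 -0.25
[-0.8196 -0.4435  3.8817]
[-6.0547  0.2472  7.9549]
[-2.4859  0.1109  3.7614]
```

>>> send_rows(
  rows=[
    [[0, -0.4, -0.22, 1.95, 0], [0, -0.4, -0.22, 1.95, 0], [0, -1.5, 0.06, 2.0, 0], [0, -1.5, 0.06, 2.0, 0], [0, -1.5, 0.06, 2.0, 0], [0, -1.5, 0.06, 2.0, 0], [0, -1.25, 0.05, 1.9, 0], [0, -1.25, 0.05, 1.9, 0], [0, 0, 0, 0, 0]],
  ],
)

```text
clock: 15.48
eef_pos: [0.4103, 0.1963, 0.2625]
tcp_rot: [0.947, -0.007, 0.321, -0.01]
contact_force: [1.0, -0.6, -2.3]
width: 0.0047
```

```bash
python3 -c "
from path import *
go([.46,.200,.19]);go([.50,.2,.163])
for pt in ((0,0,.074),(.055,0,.06),(.055,0,.09)): w,r=ins(pt);print(w)
print(r)
"
```

```text
t 15.475 q [ 0.5199 -0.0278 -1.0667  1.7695 -0.2992 -0.6526] p [0.4103 0.1963 0.2625] w 0.0047265604475933524 F [ 1.0495 -0.5677 -2.3115] M [-0.2096  1.431  -0.0894]
x [ 0.7942 -0.0202  0.6074] y [-0.007  -0.9997 -0.0241] z [ 0.6077  0.0149 -0.7941]
grasp now [0.4431 0.1971 0.2196] tool shift cm [-0.4626 -0.2322  3.3791]
t 15.475 q [ 0.5199 -0.0278 -1.0667  1.7695 -0.2992 -0.6526] p [0.4103 0.1963 0.2625] w 0.0047265604475933524 F [ 1.0495 -0.5677 -2.3115] M [-0.2096  1.431  -0.0894]
x [ 0.7942 -0.0202  0.6074] y [-0.007  -0.9997 -0.0241] z [ 0.6077  0.0149 -0.7941]
grasp now [0.4431 0.1971 0.2196] tool shift cm [ 1.0742 -0.1949  7.9537]
[0.4916 0.1967 0.2168]
[0.5466 0.196  0.2028]
[0.5466 0.1959 0.2328]
[[ 0.9999  0.0134  0.0006]
 [-0.0134  0.9999 -0.0032]
 [-0.0006  0.0032  1.    ]]
```

>>> send_rows(
  rows=[
    [[0, -0.25, -0.15, 1.7, 0], [0, -0.25, -0.15, 1.7, 0], [0, 0.4, 0, 1.5, 0], [0, 0.4, 0, 1.5, 0], [0, 0.75, 0, 1.55, 0], [0, 0, 0, 0, 0], [0, 0, 0, 0, 0]],
  ],
)

```text
clock: 16.35
eef_pos: [0.4477, 0.2131, 0.2127]
tcp_rot: [0.957, -0.005, 0.291, -0.001]
contact_force: [-37.9, -8.8, -7.5]
width: 0.005
```

```bash
python3 -c "
from path import *
go([.50,.2,.175])
for pt in ((0,0,.074),(.055,0,.06),(.055,0,.09)): w,r=ins(pt);print(w)
print(r)
"
```

```text
t 16.35 q [ 0.3941  0.127  -1.004   2.0469 -0.2444 -0.8309] p [0.4477 0.2131 0.2127] w 0.004950440958094691 F [-37.9497  -8.8119  -7.4709] M [-1.8953 11.0731 -2.3202]
x [ 0.8307 -0.0096  0.5566] y [-0.0088 -1.     -0.0042] z [ 0.5566 -0.0014 -0.8308]
grasp now [0.4778 0.213  0.1679] tool shift cm [2.2543 1.2776 0.6477]
[0.526  0.2125 0.1621]
[0.58   0.2115 0.1447]
[0.5819 0.2119 0.1746]
[[ 0.9979  0.0138  0.0633]
 [-0.0149  0.9998  0.0162]
 [-0.0631 -0.0171  0.9979]]
```

Contact: the wrist limit let y drift by +15 mm, and the nose most likely struck the clamp block. I back out along -x, correct y and look.

>>> send_rows(
  rows=[
    [[0, -1.2, 0, -0.8, 0], [0, -1.2, 0.6, -0.8, 0], [0, -1.2, 0.7, -0.8, 0], [0, 0, 0, 0, 0]],
  ],
)

```text
clock: 16.85
eef_pos: [0.4206, 0.2028, 0.2287]
tcp_rot: [0.95, -0.009, 0.311, 0.0]
contact_force: [1.1, -0.3, -1.4]
width: 0.0049
```

```bash
python3 -c "
from path import *
go([.45,.2,.2])
for pt in ((0,0,.074),(.055,0,.06),(.055,0,.09)): w,r=ins(pt);print(w)
print(r)
s=manip.grab_frame('side');np.save('pics/side4.npy',s)
t=manip.grab_frame('top');np.save('pics/top4.npy',t)
a=crop(s,145,95,95,110,5);b=crop(t,150,150,75,110,4.3)
pts=[ins(p)[0] for p in ((.055,0,.09),(.055,0,0),(-.055,0,0),(-.055,0,.09))]
cv2.polylines(a,[((proj('side',pts)-[145,95]+.5)*5).astype(int)],True,(0,0,255),1)
W=np.zeros((550,800,3),np.uint8);W[:,:475]=a;W[:b.shape[0],478:478+b.shape[1]]=b[:,:322];cv2.imwrite('pics/s4.png',W)
"
```

```text
t 16.85 q [ 0.4065  0.0531 -1.0558  2.051  -0.273  -0.8479] p [0.4206 0.2028 0.2287] w 0.004913775173094134 F [ 1.0767 -0.3415 -1.4116] M [ 0.0016  1.4489 -0.0307]
x [ 0.8064 -0.0174  0.5912] y [-0.0175 -0.9998 -0.0056] z [ 0.5912 -0.0059 -0.8065]
grasp now [0.4525 0.2025 0.1852] tool shift cm [ 0.6775  0.2463 -1.3438]
[0.5009 0.2016 0.1814]
[0.5556 0.2001 0.1663]
[0.5562 0.2005 0.1963]
[[ 0.9995  0.0235  0.0213]
 [-0.0238  0.9996  0.015 ]
 [-0.021  -0.0155  0.9997]]
```

View pics/s4.png

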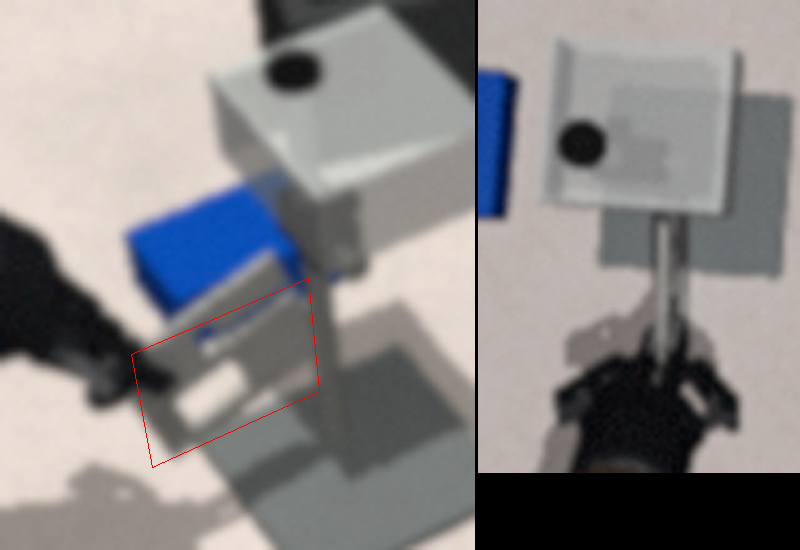

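The picture shows the insert pitched nose-up in the grip (mouth end top at (277,253), lower corners (180,452) and (318,360)). The model outline (red) no longer fits. I refit the insert in the tool from these corners and the window.

```bash
python3 -c "
from h import *
from scipy.optimize import least_squares
obs={(.055,.09):(277,253),(-.055,0):(180,452),(.055,0):(318,360),(-.035,.042):(175,402),(.005,.042):(236,362),(.005,.012):(247,386),(-.035,.012):(190,428)}
s,r=st()
M=np.array([[a,0,b] for a,b in obs]);uv=np.array(list(obs.values()))/5-.5+[145,95]
B=r@INS_R;c=s['eef_pos']+.054*r[:,2];L0=np.array([-.0485,0,.0767])
def w(v): # grasp point in insert coords moves, pitch about jaw axis
  return c+(np.array(M)-[v[0],0,v[1]])@(B@R.from_euler('y',v[2]).as_matrix()).T
f=lambda v:(proj('side',w(v))-uv).ravel()
o=least_squares(f,[-.0485,.0767,0],loss='soft_l1');print(o.x,np.degrees(o.x[2]),f(o.x).reshape(-1,2))
Rt=R.from_euler('y',o.x[2]).as_matrix();print('pitch world', (B@Rt))
np.save('ins.npy',o.x)
print(proj('top',w(o.x)[[0]]))
"
```

```text
t 16.95 q [ 0.4058  0.0547 -1.0539  2.0513 -0.273  -0.8481] p [0.4217 0.203  0.2288] w 0.004799853135925797 F [ 0.2509  0.1081 -1.644 ] M [-0.0084  1.3973  0.0272]
x [ 0.8062 -0.018   0.5914] y [-0.0181 -0.9998 -0.0057] z [ 0.5914 -0.0061 -0.8064]
[-0.0389  0.0758 -0.2692] -15.42667476202112 [[ 0.2804  0.4922]
 [-1.9886  1.7472]
 [ 1.8778 -1.5719]
 [-0.3747 -0.627 ]
 [-0.7567 -0.7219]
 [ 0.5265  0.6288]
 [ 0.3479  0.2036]]
pitch world [[ 0.9691  0.0241 -0.2455]
 [-0.0196  0.9996  0.0208]
 [ 0.2459 -0.0153  0.9692]]
[[192.6334 200.7505]]
```

The grip slipped: the grasp is now at insert x ≈ -39 mm with about 14° nose-up, too close to the hood for the gripper body. The clean fix is to set it back in its own groove, regrasp at x ≈ -50 with full squeeze, and use slightly less tilt (about 33.5°) so joint 4 keeps off its limit. I simulate that path.

```bash
python3 -c "
from path import *
q,g,z=now();print(g)
A=[(.42,.2,.26),(.42,.2,.4),(.5,-.168,.4),(.5,-.166,.2),(.5,-.166,.12),(.5,-.166,.083)]
B=[(.5,-.166,.2),(.5,-.166,.4),(.43,.2,.4),(.43,.2,.25),(.445,.2,.20),(.50,.2,.163),(.505,.2,.17),(.48,.2,.17),(.46,.2,.215),(.535,.2,.215),(.535,.2,.2)]
for pre in ([],[(.42,.2,.2)],[(.415,.2,.2)]):
  print(pre);sim(pre+A+B,q,g,z)
"
```

```text
[0.4536 0.2027 0.1852]
[]
[0.42 0.2  0.26] z [ 0.5914 -0.0061 -0.8064] tilt 36.3 az -0.010 [ 0.8808 -0.1058 -0.9971  1.1288 -0.5339] m5 -0.28
[0.42 0.2  0.4 ] z [ 0.5914 -0.0061 -0.8064] tilt 36.3 az -0.010 [ 1.0525 -0.2214 -0.6635  0.7062 -0.9211] m5 -0.56
[ 0.5   -0.168  0.4  ] z [ 0.5914 -0.0061 -0.8064] tilt 36.3 az -0.010 [-0.0193 -0.1289 -0.3548 -0.0081 -0.7122] m5 -0.67
[ 0.5   -0.166  0.2  ] z [ 0.591  -0.005  -0.8067] tilt 36.2 az -0.008 [-0.0147  0.0704 -0.7081 -0.0232 -0.16  ] m5 -0.16
[ 0.5   -0.166  0.12 ] z [ 0.5862  0.0223 -0.8099] tilt 35.9 az 0.038 [-0.108   0.2239 -0.5895 -0.5649 -0.1601] m5 -0.16
[ 0.5   -0.166  0.083] z [ 0.5862  0.0223 -0.8099] tilt 35.9 az 0.038 [-0.1816  0.2982 -0.5373 -0.8227 -0.1752] m5 -0.16
[ 0.5   -0.166  0.2  ] z [ 0.5862  0.0223 -0.8099] tilt 35.9 az 0.038 [-0.0462  0.0771 -0.6271 -0.2038 -0.2463] m5 -0.16
[ 0.5   -0.166  0.4  ] z [ 0.5862  0.0223 -0.8099] tilt 35.9 az 0.038 [-0.0376 -0.1212 -0.3242 -0.0655 -0.7433] m5 -0.27
[0.43 0.2  0.4 ] z [ 0.5862  0.0223 -0.8099] tilt 35.9 az 0.038 [ 1.0139 -0.2135 -0.6499  0.6848 -0.8759] m5 -0.69
[... 4546 characters left out ...]
   0.163] z [ 0.559  -0.0313 -0.8286] tilt 34.0 az -0.056 [ 0.361   0.1598 -0.9788  2.05   -0.2583] m5 -0.24
[0.505 0.2   0.17 ] z [ 0.5588 -0.0314 -0.8287] tilt 34.0 az -0.056 [ 0.3858  0.1552 -0.971   1.968  -0.2626] m5 -0.26
[0.48 0.2  0.17] z [ 0.5588 -0.0314 -0.8287] tilt 34.0 az -0.056 [ 0.4156  0.1215 -1.0143  1.9552 -0.2779] m5 -0.26
[0.46  0.2   0.215] z [ 0.5588 -0.0314 -0.8287] tilt 34.0 az -0.056 [ 0.6903  0.0254 -0.9988  1.3643 -0.3988] m5 -0.28
[0.535 0.2   0.215] z [ 0.5588 -0.0314 -0.8287] tilt 34.0 az -0.056 [ 0.561   0.1325 -0.8804  1.4135 -0.3341] m5 -0.33
[0.535 0.2   0.2  ] z [ 0.5588 -0.0314 -0.8287] tilt 34.0 az -0.056 [ 0.4972  0.1514 -0.9026  1.5865 -0.2986] m5 -0.30
```

>>> send_rows(
  rows=[
    [[0, 0.42, 0.08, -2.0, 0], [0, 0.42, 0.08, -2.0, 0], [0, 0.42, 0.08, -2.0, 0], [0, 0.42, 0.08, -2.0, 0], [0, 1.6, 0, -2.2, 0], [0, 1.6, 0, -2.2, 0], [0, 1.6, 0, -2.2, 0], [0, 1.6, 0, -2.2, 0], [0, 1.6, 0, -2.2, 0], [0, 0.71, 3.67, 0.5, 0], [0, 0.71, 3.67, 0.5, 0], [0, 0.71, 3.67, 0.5, 0], [0, 0.71, 3.67, 0.5, 0], [0, 0.71, 3.67, 0.5, 0], [0, 0.71, 3.67, 0.5, 0], [0, 0.71, 3.67, 0.5, 0], [0, 0.71, 3.67, 0.5, 0], [0, 0.71, 3.67, 0.5, 0], [0, 0.71, 3.67, 0.5, 0]],
  ],
)

```text
clock: 19.32
eef_pos: [0.4678, -0.1702, 0.4371]
tcp_rot: [0.951, -0.01, 0.31, -0.0]
contact_force: [-0.2, -0.1, -1.9]
width: 0.0049
```

```bash
cat >> h.py <<'E'
def insn(pts,v,s=None):
    s=s or manip.read_state();r=R.from_quat(s["tcp_rot"]).as_matrix();B=r@INS_R@R.from_euler('y',v[2]).as_matrix()
    return s["eef_pos"]+.054*r[:,2]+(np.atleast_2d(pts)-[v[0],0,v[1]])@B.T,B
E
python3 -c "
from path import *
s,r=st();v=np.load('ins.npy')
w,B=insn([(0,0,0),(-.055,0,0),(.055,0,0)],v);print(w,B)
print('pads center',s['eef_pos']+.054*r[:,2])
t=manip.grab_frame('top');np.save('pics/top5.npy',t)
"
```

```text
t 19.325 q [-0.0272 -0.1234 -0.362  -0.016  -0.7024  1.5866] p [ 0.4678 -0.1702  0.4371] w 0.004906771294223824 F [-0.1838 -0.0696 -1.9219] M [-0.0307  1.4364 -0.0099]
x [ 0.8079 -0.0184  0.589 ] y [-0.0182 -0.9998 -0.0062] z [ 0.589  -0.0057 -0.8081]
[[ 0.5558 -0.1729  0.3295]
 [ 0.5025 -0.1718  0.3161]
 [ 0.6091 -0.1739  0.3428]] [[ 0.9698  0.0241 -0.2428]
 [-0.0198  0.9996  0.0202]
 [ 0.2432 -0.0148  0.9699]]
pads center [ 0.4996 -0.1706  0.3935]
```

>>> send_rows(
  rows=[
    [[0, -1.66, -0.05, 2.18, 0], [0, -1.66, -0.05, 2.18, 0], [0, -1.66, -0.05, 2.18, 0], [0, -1.66, -0.05, 2.18, 0], [0, -1.66, -0.05, 2.18, 0], [0, -1.66, -0.05, 2.18, 0], [0, -1.66, -0.05, 2.18, 0], [0, -1.66, -0.05, 2.18, 0], [0, -1.66, -0.05, 2.18, 0], [0, -1.66, -0.05, 2.18, 0], [0, 0, 0, 0, 0]],
  ],
  squeeze=110,
)

```text
clock: 20.75
eef_pos: [0.4625, -0.1729, 0.1648]
tcp_rot: [0.952, -0.007, 0.307, -0.011]
contact_force: [0.3, -0.9, -1.4]
width: 0.0043
```

```bash
python3 -c "
from path import *
go([.494,-.164,.12]);v=np.load('ins.npy')
w,B=insn([(0,0,0),(-.055,0,0),(.055,0,0)],v);print(w,B)
"
```

```text
t 20.75 q [-0.1203  0.217  -0.5965 -0.5601 -0.162   2.2022] p [ 0.4625 -0.1729  0.1648] w 0.004257956232369887 F [ 0.3009 -0.8729 -1.3912] M [-0.0707  1.4754 -0.0319]
x [ 0.8112 -0.0207  0.5844] y [-0.0076 -0.9997 -0.0248] z [ 0.5847  0.0156 -0.8111]
grasp now [ 0.4941 -0.172   0.121 ] tool shift cm [-0.0865 -0.7991  0.0896]
[[ 0.55   -0.1725  0.0567]
 [ 0.4965 -0.1718  0.0436]
 [ 0.6034 -0.1733  0.0698]] [[ 0.9712  0.0135 -0.2378]
 [-0.0139  0.9999 -0.0004]
 [ 0.2378  0.0037  0.9713]]
```

>>> send_rows(
  rows=[
    [[0, 0, -0.4, 0, 0], [0, -0.3, -0.38, 0.45, 0], [0, -0.3, 0, 0.45, 0], [0, 0, 0, 0, 0]],
  ],
)

```text
clock: 21.25
eef_pos: [0.4626, -0.1668, 0.1564]
tcp_rot: [0.951, -0.004, 0.31, -0.013]
contact_force: [1.0, -0.4, -1.3]
width: 0.0043
```

```bash
python3 -c "
from path import *
go([.494,-.1645,.085]);v=np.load('ins.npy')
w,B=insn([(0,0,0),(-.055,0,0),(.055,0,0)],v);print(w,B)
"
```

```text
t 21.25 q [-0.1265  0.2307 -0.5855 -0.6356 -0.1618  2.2865] p [ 0.4626 -0.1668  0.1564] w 0.004311624426156558 F [ 0.9597 -0.3704 -1.3229] M [-0.0549  1.4781  0.0307]
x [ 0.8081 -0.0163  0.5889] y [-0.0005 -0.9996 -0.0269] z [ 0.5891  0.0214 -0.8078]
grasp now [ 0.4944 -0.1656  0.1128] tool shift cm [-1.6707 -0.0371  2.2253]
[[ 0.5506 -0.1656  0.0488]
 [ 0.4972 -0.1652  0.0354]
 [ 0.6039 -0.166   0.0622]] [[ 0.97    0.0064 -0.2431]
 [-0.0076  1.     -0.0041]
 [ 0.2431  0.0059  0.97  ]]
```

>>> send_rows(
  rows=[
    [[0, -0.4, -0.04, 0.55, 0], [0, -0.4, -0.04, 0.55, 0], [0, -0.4, -0.04, 0.55, 0], [0, 0, 0, 0, 0]],
  ],
)

```text
clock: 21.75
eef_pos: [0.4632, -0.1662, 0.1362]
tcp_rot: [0.95, -0.005, 0.31, -0.011]
contact_force: [1.4, -4.0, -2.3]
width: 0.0047
```

```bash
python3 -c "
from path import *
go([.494,-.1645,.085]);v=np.load('ins.npy')
w,B=insn([(0,0,0),(-.055,0,0),(.055,0,0)],v);print(w)
"
```

```text
t 21.75 q [-0.1649  0.2721 -0.5578 -0.7776 -0.1652  2.4587] p [ 0.4632 -0.1662  0.1362] w 0.004742694853203726 F [ 1.3645 -3.9965 -2.2947] M [-1.1227  1.3442 -0.7617]
x [ 0.8071 -0.0166  0.5901] y [-0.0023 -0.9997 -0.0249] z [ 0.5904  0.0187 -0.8069]
grasp now [ 0.4951 -0.1652  0.0926] tool shift cm [-0.5367 -0.05    0.551 ]
[[ 0.5514 -0.1654  0.0287]
 [ 0.498  -0.1649  0.0152]
 [ 0.6047 -0.1659  0.0421]]
```

It is in the groove: light side contact and no vertical load. I lower the rest of the way and release.

>>> send_rows(
  rows=[
    [[0, -0.25, 0, 0.3, 0], [0, -0.25, 0, 0.3, 0], [0, 0, 0, 0, 0], [2, 0, 0, 0, 0], [4, 0, 0, 0, 0], [4, 0, 0, 0, 0], [4, 0, 0, 0, 0]],
  ],
)

```text
clock: 22.62
eef_pos: [0.4617, -0.1646, 0.1271]
tcp_rot: [0.951, -0.005, 0.309, -0.013]
contact_force: [-0.1, -0.3, -0.2]
width: 0.0401
```

```bash
python3 -c "
from path import *
go([.4995,-.1645,.082])
s=manip.grab_frame('side');np.save('pics/side6.npy',s)
t=manip.grab_frame('top');np.save('pics/top6.npy',t)
a=crop(s,245,225,95,95,5);b=crop(t,280,175,75,60,4.3)
pts=lambda x:[(x-.055,-.1637,.096),(x+.055,-.1663,.096),(x+.055,-.1663,.006)]
cv2.polylines(a,[((proj('side',pts(.55))-[245,225]+.5)*5).astype(int)],False,(0,0,255),1)
W=np.zeros((475,800,3),np.uint8);W[:,:475]=a;W[:b.shape[0],478:478+b.shape[1]]=b[:,:322];cv2.imwrite('pics/s6.png',W)
"
```

```text
t 22.625 q [-0.1831  0.2887 -0.5487 -0.8392 -0.1737  2.5347] p [ 0.4617 -0.1646  0.1271] w 0.04005430230580439 F [-0.0657 -0.3201 -0.2377] M [-0.0854  1.1742  0.0178]
x [ 0.8093 -0.0169  0.5872] y [-0.0008 -0.9996 -0.0277] z [ 0.5874  0.022  -0.809 ]
grasp now [ 0.4934 -0.1635  0.0834] tool shift cm [0.413  0.1075 0.468 ]
```

View pics/s6.png

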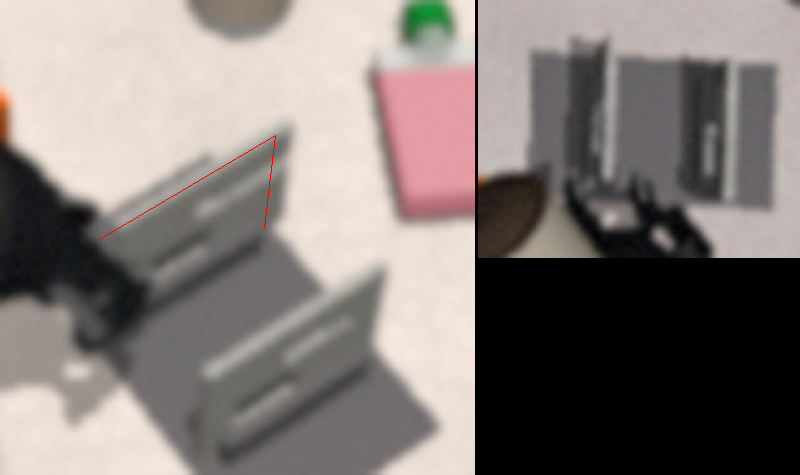

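The insert stands level in its groove, shifted about 11 mm to +x (far top corner at (290,123) against a predicted (275,136)). The other insert is untouched. I regrasp at insert x ≈ -49 mm with a 110 N squeeze.

>>> send_rows(
  rows=[
    [[4, 0.7, 0.03, 0.6, 0], [4, 0.7, 0.03, 0.6, 0], [4, 0, 0, 0, 0], [2, 0, 0, 0, 0], [0, 0, 0, 0, 0], [0, 0, 0, 0, 0], [0, 0, 0, 0, 0]],
  ],
  squeeze=110,
)

```text
clock: 23.6
eef_pos: [0.48, -0.1665, 0.1258]
tcp_rot: [0.951, -0.005, 0.309, -0.012]
contact_force: [-0.6, -5.1, 0.3]
width: 0.0043
```

```bash
python3 -c "
from path import *
go([.5,-.166,.2])
s=manip.read_state();np.savez('grasp.npz',p=s['eef_pos'],q=s['tcp_rot'])
q,g,z=now()
sim([g+[0,0,.12],(.5,-.166,.4),(.43,.2,.4),(.43,.2,.25),(.445,.2,.215),(.46,.2,.205),(.5,.2,.205),(.54,.2,.205)],q,g,z)
"
```

```text
t 23.6 q [-0.1658  0.3131 -0.5244 -0.8023 -0.1619  2.4837] p [ 0.48   -0.1665  0.1258] w 0.0043324448410843935 F [-0.5701 -5.0975  0.2639] M [-1.5312  1.6291 -1.207 ]
x [ 0.8084 -0.0174  0.5883] y [-0.0029 -0.9997 -0.0256] z [ 0.5886  0.019  -0.8082]
grasp now [ 0.5118 -0.1655  0.0822] tool shift cm [  5.9776  -0.2455 -10.2186]
[ 0.5118 -0.1655  0.2022] z [ 0.5893  0.0239 -0.8076] tilt 36.1 az 0.041 [-0.0446  0.0921 -0.6046 -0.204  -0.2501] m5 -0.16
[ 0.5   -0.166  0.4  ] z [ 0.5893  0.0239 -0.8076] tilt 36.1 az 0.041 [-0.0391 -0.1221 -0.325  -0.0696 -0.7399] m5 -0.27
[0.43 0.2  0.4 ] z [ 0.5893  0.0239 -0.8076] tilt 36.1 az 0.041 [ 1.0136 -0.215  -0.6541  0.6907 -0.8715] m5 -0.68
[0.43 0.2  0.25] z [ 0.5893  0.0239 -0.8076] tilt 36.1 az 0.041 [ 0.7839 -0.0866 -1.018   1.248  -0.4344] m5 -0.43
[0.445 0.2   0.215] z [ 0.5893  0.0239 -0.8076] tilt 36.1 az 0.041 [ 0.5303 -0.016  -1.0595  1.7259 -0.2847] m5 -0.28
[0.46  0.2   0.205] z [ 0.5893  0.0239 -0.8076] tilt 36.1 az 0.041 [ 0.4134  0.0211 -1.0384  1.9427 -0.2327] m5 -0.23
[0.5   0.2   0.205] z [ 0.5893  0.0239 -0.8076] tilt 36.1 az 0.041 [ 0.343   0.0801 -0.9674  2.0171 -0.196 ] m5 -0.20
[0.54  0.2   0.205] z [ 0.5893  0.0239 -0.8076] tilt 36.1 az 0.040 [ 0.3043  0.1383 -0.8966  2.0359 -0.1729] m5 -0.17
```

>>> send_rows(
  rows=[
    [[0, 0.7, -0.03, -0.97, 0], [0, 1.41, -0.06, -1.94, 0], [0, 1.41, -0.06, -1.94, 0], [0, 1.41, -0.06, -1.94, 0], [0, 1.41, -0.06, -1.94, 0], [0, 1.41, -0.06, -1.94, 0], [0, 1.53, -0.07, -2.39, 0], [0, 1.53, -0.07, -2.39, 0], [0, 1.53, -0.07, -2.39, 0], [0, 1.53, -0.07, -2.39, 0], [0, 1.53, -0.07, -2.39, 0], [0, 1.53, -0.07, -2.39, 0], [0, 0, 0, 0, 0]],
  ],
)

```text
clock: 25.22
eef_pos: [0.4696, -0.1678, 0.4293]
tcp_rot: [0.951, -0.004, 0.31, -0.014]
contact_force: [0.1, -0.0, -2.5]
width: 0.0042
```

```bash
python3 -c "
from path import *
go([.43,.2,.4])
q,g,z=now();r=R.from_quat(manip.read_state()['tcp_rot']).as_matrix()
print(r.T@(np.array([.43,.2,.25])-[.43,.2,.4])*100,r.T@np.array([.015,0,-.035])*100)
"
```

```text
t 25.225 q [-0.0412 -0.1125 -0.35   -0.0758 -0.7048  1.6451] p [ 0.4696 -0.1678  0.4293] w 0.004225895013492273 F [ 0.0506 -0.0263 -2.4656] M [-0.0797  1.5511  0.0178]
x [ 0.8075 -0.0168  0.5897] y [ 0.0011 -0.9996 -0.0299] z [ 0.5899  0.0248 -0.8071]
grasp now [ 0.5015 -0.1664  0.3857] tool shift cm [ -5.5421 -36.6781  -4.4638]
[-8.8452  0.4485 12.1062] [-0.8527  0.1063  3.7097]
```

>>> send_rows(
  rows=[
    [[0, -0.55, -3.67, -0.45, 0], [0, -0.55, -3.67, -0.45, 0], [0, -0.55, -3.67, -0.45, 0], [0, -0.55, -3.67, -0.45, 0], [0, -0.55, -3.67, -0.45, 0], [0, -0.55, -3.67, -0.45, 0], [0, -0.55, -3.67, -0.45, 0], [0, -0.55, -3.67, -0.45, 0], [0, -0.55, -3.67, -0.45, 0], [0, -0.55, -3.67, -0.45, 0], [0, -1.47, 0.07, 2.02, 0], [0, -1.47, 0.07, 2.02, 0], [0, -1.47, 0.07, 2.02, 0], [0, -1.47, 0.07, 2.02, 0], [0, -1.47, 0.07, 2.02, 0], [0, -1.47, 0.07, 2.02, 0], [0, 0, 0, 0, 0]],
  ],
)

```text
clock: 27.35
eef_pos: [0.3978, 0.1962, 0.2888]
tcp_rot: [0.952, -0.005, 0.306, -0.011]
contact_force: [-0.6, -1.7, -1.3]
width: 0.0038
```

```bash
cat >> h.py <<'E'
try:
    _g=np.load('grasp.npz');_R=R.from_quat(_g['q']).as_matrix();INS_C=.5615
    # yaw/roll from pads (tool y), level in x at the grasp moment
    _y=-_R[:,1];_x=np.cross(_y,[0,0,1]);_x/=np.linalg.norm(_x);_B=np.c_[_x,_y,np.cross(_x,_y)]
    INS_R=_R.T@_B;_gp=_g['p']+.054*_R[:,2];V2=[_gp[0]-INS_C,_gp[2]-.006,0]
except FileNotFoundError: pass
E
python3 -c "
from path import *
s,r=st();print(V2)
P=[(.055,0,.09),(.055,0,0),(-.035,0,.042),(.005,0,.042),(0,0,.074),(.055,0,.06)]
w,B=insn(P,V2);print(w,B)
f=manip.grab_frame('side');np.save('pics/side7.npy',f)
u=proj('side',w)
u0,v0=np.round(u[:2].mean(0)).astype(int)-[45,55]
a=crop(f,u0,v0,90,110,5)
cv2.polylines(a,[((u[[0,1]]-[u0,v0]+.5)*5).astype(int)],False,(0,0,255),1)
cv2.polylines(a,[((u[[2,3]]-[u0,v0]+.5)*5).astype(int)],False,(0,0,255),1)
f=manip.grab_frame('top');np.save('pics/top7.npy',f);u=proj('top',w)
q0,r0=np.round(u[0]).astype(int)-[35,45]
b=crop(f,q0,r0,68,90,5);cv2.circle(b,tuple(((u[0]-[q0,r0]+.5)*5).astype(int)),3,(0,0,255),1)
W=np.zeros((550,800,3),np.uint8);W[:,:450]=a;W[:450,455:795]=b;cv2.imwrite('pics/s7.png',W);print(u0,v0,q0,r0)
"
```

```text
t 27.35 q [ 0.7785 -0.0815 -1.0238  1.251  -0.4316 -0.3364] p [0.3978 0.1962 0.2888] w 0.003846161811711455 F [-0.6428 -1.6513 -1.3108] M [-0.1212  1.4689 -0.1178]
x [ 0.8122 -0.0155  0.5831] y [-0.0023 -0.9997 -0.0234] z [ 0.5833  0.0176 -0.812 ]
[np.float64(-0.04969053712292326), np.float64(0.07617995031665875), 0]
[[0.534  0.1966 0.2581]
 [0.5335 0.1987 0.1682]
 [0.4437 0.1979 0.2107]
 [0.4837 0.1979 0.2105]
 [0.4789 0.1971 0.2425]
 [0.5339 0.1973 0.2281]] [[ 1.      0.0023  0.0064]
 [-0.0021  0.9997 -0.0234]
 [-0.0064  0.0234  0.9997]]
154 94 157 158
```

View pics/s7.png

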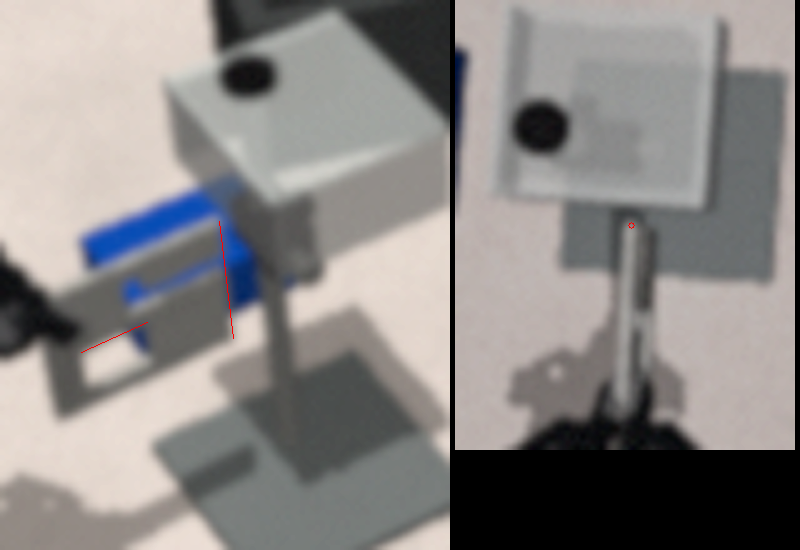

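The model outline matches: far edge at (219,222) and window line at (81,352), with the insert level. Next I dip below the block at x ≈ 0.45, staying in front of it, and check y before moving under the pin.

>>> send_rows(
  rows=[
    [[0, -0.93, 0.04, 1.3, 0], [0, -0.93, 0.04, 1.3, 0], [0, -0.4, 0, 1.76, 0], [0, -0.4, 0, 1.76, 0], [0, -0.4, 0, 1.76, 0], [0, 0, 0, 0, 0]],
  ],
)

```text
clock: 28.2
eef_pos: [0.4234, 0.2098, 0.2264]
tcp_rot: [0.953, -0.005, 0.303, -0.007]
contact_force: [0.4, -0.4, -1.2]
width: 0.0043
```

```bash
cat > chk.py <<'E'
from path import *
def chk():
    s,r=st();w,B=insn([(.055,0,.09),(.055,0,.06),(0,0,.074),(0,0,.06),(-.055,0,.09)],V2)
    yp=w[2,1]+B[1,0]*(.5835-w[2,0])
    print("nose top",w[0],"mouth",w[1],"pocket",w[2],"slot60",w[3],"\nins x",B[:,0],"ins z",B[:,2],"y at pin",yp,"grasp",s['eef_pos']+.054*r[:,2]);return s,r
chk()
E
python3 chk.py
```

```text
t 28.2 q [ 0.4079  0.0646 -1.0434  2.0517 -0.2495 -0.8455] p [0.4234 0.2098 0.2264] w 0.00433738974800635 F [ 0.3974 -0.4127 -1.232 ] M [-0.0437  1.4764  0.027 ]
x [ 0.8162 -0.0134  0.5776] y [-0.0044 -0.9998 -0.0169] z [ 0.5777  0.0112 -0.8161]
nose top [0.5595 0.2098 0.1948] mouth [0.5591 0.2103 0.1648] pocket [0.5043 0.2103 0.1795] slot60 [0.5041 0.2105 0.1655] 
ins x [ 0.9999 -0.0042 -0.0133] ins z [ 0.0132 -0.0169  0.9998] y at pin 0.20994430745899678 grasp [0.4546 0.2104 0.1823]
```

Joint 4's limit stops this dip and makes y drift, so I drop feeling from below. The picture put the pin near the top setting (about 0.198–0.200). I come in at slot height 0.199 and feel with the slot itself.

>>> send_rows(
  rows=[
    [[0, 0.65, 0.33, -0.92, 0], [0, 0.65, 0.33, -0.92, 0], [0, 0.65, 0.33, -0.92, 0], [0, 0, 0, 0, 0]],
  ],
)

```text
clock: 28.7
eef_pos: [0.4221, 0.2, 0.2611]
tcp_rot: [0.953, -0.005, 0.304, -0.009]
contact_force: [-0.3, 0.5, -1.8]
width: 0.0038
```

Run:
```python
from chk import *
q,g,z=now();sim([g+[.02,0,0],g+[.05,0,0],g+[.08,0,0],g+[.08,0,-.014]],q,g,z)
```

```text
t 28.7 q [ 0.5872 -0.0017 -1.0361  1.5848 -0.3145 -0.5236] p [0.4221 0.2    0.2611] w 0.003778322536223826 F [-0.3042  0.4853 -1.8396] M [0.0278 1.4655 0.0834]
x [ 0.8153 -0.0139  0.5789] y [-0.0033 -0.9998 -0.0194] z [ 0.5791  0.0139 -0.8152]
nose top [0.5582 0.2001 0.2297] mouth [0.5578 0.2007 0.1997] pocket [0.503  0.2006 0.2143] slot60 [0.5028 0.2009 0.2003] 
ins x [ 0.9999 -0.0031 -0.0117] ins z [ 0.0116 -0.0194  0.9997] y at pin 0.20036323539442838 grasp [0.4533 0.2007 0.2171]
[0.4733 0.2007 0.2171] z [ 0.5791  0.0139 -0.8152] tilt 35.4 az 0.024 [ 0.5384  0.0274 -1.0061  1.6268 -0.2895] m5 -0.29
[0.5033 0.2007 0.2171] z [ 0.5791  0.0139 -0.8152] tilt 35.4 az 0.024 [ 0.483   0.0713 -0.9581  1.6673 -0.2608] m5 -0.26
[0.5333 0.2007 0.2171] z [ 0.5791  0.0139 -0.8152] tilt 35.4 az 0.024 [ 0.4443  0.1148 -0.9077  1.6822 -0.2401] m5 -0.24
[0.5333 0.2007 0.2031] z [ 0.5791  0.0139 -0.8152] tilt 35.4 az 0.024 [ 0.3632  0.1341 -0.9135  1.9002 -0.2052] m5 -0.21
```

>>> send_rows(
  rows=[
    [[0, 0.49, 0.05, 0.35, 0], [0, 0.49, 0.05, 0.35, 0], [0, 0.49, 0, 0.35, 0], [0, 0.2, 0, 0.145, 0], [0, 0.2, 0, 0.145, 0], [0, 0, 0, 0, 0]],
  ],
)

```text
clock: 29.45
eef_pos: [0.446, 0.1967, 0.2593]
tcp_rot: [0.953, -0.007, 0.302, -0.007]
contact_force: [-0.4, 0.1, -0.7]
width: 0.0045
```

```bash
python3 chk.py
```

```text
t 29.45 q [ 0.5233  0.034  -1.0029  1.6365 -0.2842 -0.5247] p [0.446  0.1967 0.2593] w 0.004485463801794796 F [-0.4134  0.1207 -0.7044] M [-0.0372  1.4806  0.0094]
x [ 0.817  -0.0171  0.5764] y [-0.0084 -0.9998 -0.0177] z [ 0.5766  0.0097 -0.817 ]
nose top [0.582  0.1961 0.2275] mouth [0.5816 0.1967 0.1975] pocket [0.5268 0.1969 0.2123] slot60 [0.5266 0.1971 0.1983] 
ins x [ 0.9999 -0.0081 -0.0147] ins z [ 0.0146 -0.0179  0.9997] y at pin 0.19641187960615142 grasp [0.4771 0.1972 0.2152]
```

>>> send_rows(
  rows=[
    [[0, 0.25, -0.1, 0.17, 0], [0, 0.25, -0.1, 0.17, 0], [0, 0.25, -0.05, 0.17, 0], [0, 0, 0, 0, 0]],
  ],
)

```text
clock: 29.95
eef_pos: [0.4552, 0.1994, 0.2597]
tcp_rot: [0.953, -0.007, 0.303, -0.007]
contact_force: [-0.6, 0.1, -2.1]
width: 0.0043
```

```bash
python3 chk.py
```

```text
t 29.95 q [ 0.5167  0.0492 -0.9858  1.6376 -0.2806 -0.5198] p [0.4552 0.1994 0.2597] w 0.004288513435570613 F [-0.6342  0.0885 -2.1254] M [-0.0481  1.4729  0.0223]
x [ 0.8168 -0.0169  0.5766] y [-0.0081 -0.9998 -0.0179] z [ 0.5768  0.01   -0.8168]
nose top [0.5912 0.1988 0.2279] mouth [0.5908 0.1994 0.1979] pocket [0.536  0.1996 0.2127] slot60 [0.5358 0.1998 0.1987] 
ins x [ 0.9999 -0.0078 -0.0145] ins z [ 0.0143 -0.018   0.9997] y at pin 0.1991830556987293 grasp [0.4863 0.1999 0.2156]
```

No contact with the mouth 7–11 mm past the pin's front, so the pin is in the slot. I keep sliding.

>>> send_rows(
  rows=[
    [[0, 0.33, 0, 0.23, 0], [0, 0.33, 0, 0.23, 0], [0, 0.33, 0, 0.23, 0], [0, 0.33, 0, 0.23, 0], [0, 0.33, 0, 0.23, 0], [0, 0, 0, 0, 0]],
  ],
)

```text
clock: 30.7
eef_pos: [0.4754, 0.1991, 0.2597]
tcp_rot: [0.953, -0.007, 0.303, -0.007]
contact_force: [0.6, -0.2, -1.1]
width: 0.0041
```

```bash
python3 chk.py
```

```text
t 30.7 q [ 0.4828  0.0784 -0.9531  1.6583 -0.2631 -0.5112] p [0.4754 0.1991 0.2597] w 0.004143063656001477 F [ 0.6386 -0.1729 -1.1202] M [-0.0692  1.4886 -0.0276]
x [ 0.8169 -0.0171  0.5766] y [-0.0083 -0.9998 -0.0179] z [ 0.5768  0.0098 -0.8168]
nose top [0.6114 0.1985 0.2279] mouth [0.611  0.199  0.1979] pocket [0.5562 0.1992 0.2127] slot60 [0.556  0.1995 0.1987] 
ins x [ 0.9999 -0.0081 -0.0146] ins z [ 0.0144 -0.018   0.9997] y at pin 0.19901910315993226 grasp [0.5065 0.1996 0.2156]
```

>>> send_rows(
  rows=[
    [[0, 0.33, 0, 0.23, 0], [0, 0.33, 0, 0.23, 0], [0, 0.33, 0, 0.23, 0], [0, 0.33, 0, 0.23, 0], [0, 0.33, 0, 0.23, 0], [0, 0, 0, 0, 0]],
  ],
)

```text
clock: 31.45
eef_pos: [0.4955, 0.1989, 0.2599]
tcp_rot: [0.953, -0.007, 0.303, -0.007]
contact_force: [-0.8, -0.8, -1.5]
width: 0.0041
```

```bash
python3 chk.py
```

```text
t 31.45 q [ 0.4564  0.1072 -0.9194  1.6674 -0.2491 -0.4973] p [0.4955 0.1989 0.2599] w 0.004133128078766054 F [-0.7943 -0.8088 -1.5412] M [-0.0403  1.4999  0.0545]
x [ 0.8169 -0.0171  0.5766] y [-0.0083 -0.9998 -0.0179] z [ 0.5768  0.0098 -0.8168]
nose top [0.6315 0.1984 0.228 ] mouth [0.6311 0.1989 0.198 ] pocket [0.5763 0.1991 0.2128] slot60 [0.5761 0.1993 0.1988] 
ins x [ 0.9999 -0.0081 -0.0145] ins z [ 0.0144 -0.018   0.9997] y at pin 0.19902759854274063 grasp [0.5266 0.1994 0.2157]
```

>>> send_rows(
  rows=[
    [[0, 0.163, 0, 0.115, 0], [0, 0.163, 0, 0.115, 0], [0, 0.163, 0, 0.115, 0], [0, 0, 0, 0, 0]],
  ],
)

```text
clock: 31.95
eef_pos: [0.5013, 0.1989, 0.2599]
tcp_rot: [0.953, -0.007, 0.303, -0.007]
contact_force: [-0.3, 0.2, -1.1]
width: 0.0041
```

```bash
python3 chk.py
```

```text
t 31.95 q [ 0.4499  0.1155 -0.9095  1.6684 -0.2455 -0.4924] p [0.5013 0.1989 0.2599] w 0.004095274335790832 F [-0.3024  0.2097 -1.0891] M [-0.0785  1.4638 -0.0085]
x [ 0.8168 -0.017   0.5766] y [-0.0081 -0.9998 -0.0179] z [ 0.5768  0.01   -0.8168]
nose top [0.6373 0.1984 0.2281] mouth [0.6369 0.1989 0.1981] pocket [0.5821 0.1991 0.2129] slot60 [0.5819 0.1993 0.1989] 
ins x [ 0.9999 -0.0079 -0.0145] ins z [ 0.0144 -0.018   0.9997] y at pin 0.1990839085668648 grasp [0.5324 0.1994 0.2158]
```

>>> send_rows(
  rows=[
    [[0, 0.12, 0, 0.085, 0], [0, 0.12, 0, 0.085, 0], [0, 0, 0, 0, 0]],
  ],
)

```text
clock: 32.33
eef_pos: [0.5042, 0.1989, 0.2599]
tcp_rot: [0.953, -0.007, 0.303, -0.007]
contact_force: [-0.1, 0.0, -1.4]
width: 0.0042
```

```bash
python3 chk.py | head -3; python3 -c "
from h import *
s,r=st();print('world down 1cm',r.T@[0,0,-1.],'+x',r.T@[1.,0,0])"
```

```text
t 32.325 q [ 0.4467  0.1197 -0.9046  1.6686 -0.2437 -0.4898] p [0.5042 0.1989 0.2599] w 0.004193276036651919 F [-0.1427  0.0106 -1.4327] M [-0.0045  1.4913 -0.0388]
x [ 0.8169 -0.017   0.5766] y [-0.0081 -0.9998 -0.0179] z [ 0.5767  0.01   -0.8169]
nose top [0.6402 0.1983 0.228 ] mouth [0.6397 0.1989 0.198 ] pocket [0.5849 0.1991 0.2128] slot60 [0.5847 0.1993 0.1988] 
t 32.325 q [ 0.4467  0.1197 -0.9046  1.6686 -0.2437 -0.4898] p [0.5042 0.1989 0.2599] w 0.004193276036651919 F [-0.1427  0.0106 -1.4327] M [-0.0045  1.4913 -0.0388]
x [ 0.8169 -0.017   0.5766] y [-0.0081 -0.9998 -0.0179] z [ 0.5767  0.01   -0.8169]
world down 1cm [-0.5766  0.0179  0.8169] +x [ 0.8169 -0.0081  0.5767]
```

>>> send_rows(
  rows=[
    [[0, 0.1, 0, 0.07, 0], [0, 0.1, 0, 0.07, 0], [0, 0, 0, 0, 0]],
  ],
)

```text
clock: 32.7
eef_pos: [0.5048, 0.1989, 0.2592]
tcp_rot: [0.953, -0.006, 0.302, -0.008]
contact_force: [-9.2, -0.4, 3.5]
width: 0.0038
```

```bash
python3 chk.py | head -3
```

```text
t 32.7 q [ 0.445   0.1214 -0.9036  1.6691 -0.2409 -0.4876] p [0.5048 0.1989 0.2592] w 0.003781530210051332 F [-9.18   -0.3576  3.4819] M [-0.22    3.002  -0.1899]
x [ 0.818  -0.0154  0.5751] y [-0.0061 -0.9998 -0.0181] z [ 0.5752  0.0113 -0.8179]
nose top [0.6408 0.1987 0.2272] mouth [0.6403 0.1992 0.1972] pocket [0.5855 0.1993 0.2121] slot60 [0.5853 0.1996 0.1981]
```

Contact at the slot end (Fx -9 N) with the pocket at x = 0.5855, which gives pin x ≈ 0.584 and agrees with the picture. I back off to centre and let down.

>>> send_rows(
  rows=[
    [[0, -0.245, 0, -0.173, 0], [0, 0, 0, 0, 0], [0, -0.173, 0, 0.245, 0], [0, -0.173, 0, 0.245, 0], [0, 0, 0, 0, 0]],
  ],
)

```text
clock: 33.33
eef_pos: [0.5039, 0.1987, 0.2538]
tcp_rot: [0.953, -0.007, 0.302, -0.007]
contact_force: [-0.6, -0.3, -1.3]
width: 0.0041
```

```bash
python3 chk.py | head -4
```

```text
t 33.325 q [ 0.4133  0.1275 -0.9096  1.7584 -0.2289 -0.5529] p [0.5039 0.1987 0.2538] w 0.0041225659774098405 F [-0.5905 -0.3228 -1.3009] M [-0.0605  1.4373  0.0359]
x [ 0.8169 -0.0172  0.5765] y [-0.0086 -0.9998 -0.0176] z [ 0.5767  0.0094 -0.8169]
nose top [0.6399 0.1981 0.2219] mouth [0.6395 0.1987 0.1919] pocket [0.5847 0.1989 0.2067] slot60 [0.5845 0.1991 0.1927] 
ins x [ 0.9999 -0.0083 -0.0147] ins z [ 0.0146 -0.0177  0.9997] y at pin 0.1988741776096663 grasp [0.535  0.1992 0.2096]
```

>>> send_rows(
  rows=[
    [[0, -0.115, 0, 0.163, 0], [0, -0.115, 0, 0.163, 0], [0, -0.115, 0, 0.163, 0], [0, 0, 0, 0, 0]],
  ],
)

```text
clock: 33.83
eef_pos: [0.5036, 0.1988, 0.2477]
tcp_rot: [0.953, -0.007, 0.302, -0.007]
contact_force: [-0.1, -0.2, -1.4]
width: 0.004
```

```bash
python3 chk.py | head -4
```

```text
t 33.825 q [ 0.3795  0.1356 -0.9122  1.8511 -0.2146 -0.6179] p [0.5036 0.1988 0.2477] w 0.00398202965435769 F [-0.0869 -0.1647 -1.437 ] M [-0.0315  1.4719 -0.0369]
x [ 0.817  -0.017   0.5764] y [-0.0084 -0.9998 -0.0177] z [ 0.5766  0.0096 -0.817 ]
nose top [0.6396 0.1983 0.2159] mouth [0.6392 0.1988 0.1859] pocket [0.5844 0.199  0.2007] slot60 [0.5842 0.1992 0.1867] 
ins x [ 0.9999 -0.0081 -0.0148] ins z [ 0.0147 -0.0178  0.9997] y at pin 0.1990017678650226 grasp [0.5347 0.1994 0.2036]
```

>>> send_rows(
  rows=[
    [[0, -0.06, 0, 0.082, 0], [0, -0.06, 0, 0.082, 0], [0, -0.06, 0, 0.082, 0], [0, 0, 0, 0, 0]],
  ],
)

```text
clock: 34.33
eef_pos: [0.5035, 0.1991, 0.2448]
tcp_rot: [0.953, -0.007, 0.302, -0.007]
contact_force: [-0.4, 0.3, -1.1]
width: 0.004
```

```bash
python3 chk.py | head -4
```

```text
t 34.325 q [ 0.3629  0.1398 -0.9124  1.8979 -0.208  -0.651 ] p [0.5035 0.1991 0.2448] w 0.003967575653862352 F [-0.4175  0.347  -1.1019] M [-0.0659  1.4634 -0.0358]
x [ 0.8169 -0.0169  0.5765] y [-0.0081 -0.9998 -0.0178] z [ 0.5767  0.0098 -0.8169]
nose top [0.6395 0.1985 0.2129] mouth [0.6391 0.1991 0.1829] pocket [0.5843 0.1992 0.1977] slot60 [0.5841 0.1995 0.1837] 
ins x [ 0.9999 -0.0079 -0.0147] ins z [ 0.0146 -0.0179  0.9997] y at pin 0.19923905598862007 grasp [0.5346 0.1996 0.2006]
```

>>> send_rows(
  rows=[
    [[0, -0.06, 0, 0.082, 0], [0, -0.06, 0, 0.082, 0], [0, 0, 0, 0, 0]],
  ],
)

```text
clock: 34.7
eef_pos: [0.5039, 0.1993, 0.2438]
tcp_rot: [0.953, -0.007, 0.304, -0.007]
contact_force: [-2.7, -0.3, 3.0]
width: 0.004
```

```bash
python3 chk.py | head -4
```

```text
t 34.7 q [ 0.3519  0.1418 -0.9111  1.9295 -0.2041 -0.6731] p [0.5039 0.1993 0.2438] w 0.003979911136139892 F [-2.7375 -0.2895  3.047 ] M [-0.0732  1.0065 -0.0086]
x [ 0.8156 -0.0171  0.5783] y [-0.008  -0.9998 -0.0182] z [ 0.5785  0.0102 -0.8156]
nose top [0.64   0.1987 0.2123] mouth [0.6396 0.1993 0.1823] pocket [0.5848 0.1995 0.197 ] slot60 [0.5846 0.1997 0.183 ] 
ins x [ 0.9999 -0.0078 -0.0124] ins z [ 0.0123 -0.0183  0.9998] y at pin 0.19946431614529933 grasp [0.5352 0.1998 0.1998]
```

The pocket's closed end rests on the pin (Fz rose by about 4 N; pin z ≈ 0.197, inside its 0.18–0.20 range). I open, then withdraw back along the fingers.

>>> send_rows(
  rows=[
    [[0.8, 0, 0, 0, 0], [1.2, 0, 0, 0, 0], [2, 0, 0, 0, 0], [3.5, 0, 0, 0, 0], [3.5, 0, 0, 0, 0], [3.5, 0, 0, -0.5, 0], [3.5, 0, 0, -1, 0], [3.5, 0, 0, -1.5, 0], [3.5, 0, 0, -2, 0], [3.5, 0, 0, -2, 0], [3.5, 0, 0, -2, 0], [3.5, 0, 0, 0, 0], [3.5, 0, 0, 0, 0]],
  ],
)

```text
clock: 36.33
eef_pos: [0.4515, 0.1982, 0.3158]
tcp_rot: [0.953, -0.006, 0.302, -0.007]
contact_force: [0.3, -0.2, -0.3]
width: 0.0349
```

```bash
python3 -c "
from h import *
s,r=st()
f=manip.grab_frame('side');np.save('pics/side8.npy',f);t=manip.grab_frame('top');np.save('pics/top8.npy',t)
a=crop(f,155,90,95,110,5);b=crop(t,160,150,65,90,5)
o=np.array([.584,.1985,0]);B=R.from_euler('z',-.03).as_matrix()
P=np.array([(-.055,0,.123),(-.055,0,.213),(.055,0,.213),(.055,0,.123)])@B.T+o
cv2.polylines(a,[((proj('side',P)-[155,90]+.5)*5).astype(int)],True,(0,0,255),1)
W=np.zeros((550,800,3),np.uint8);W[:,:475]=a;W[:450,475:]=b[:,:325];cv2.imwrite('pics/s8.png',W)
"
```

```text
t 36.325 q [ 0.7559 -0.0249 -0.8768  1.0604 -0.4613 -0.1116] p [0.4515 0.1982 0.3158] w 0.03494521651433341 F [ 0.3443 -0.1811 -0.2592] M [-0.0409  1.1503 -0.0111]
x [ 0.8171 -0.0164  0.5763] y [-0.0079 -0.9998 -0.0173] z [ 0.5765  0.0096 -0.8171]
```

View pics/s8.png

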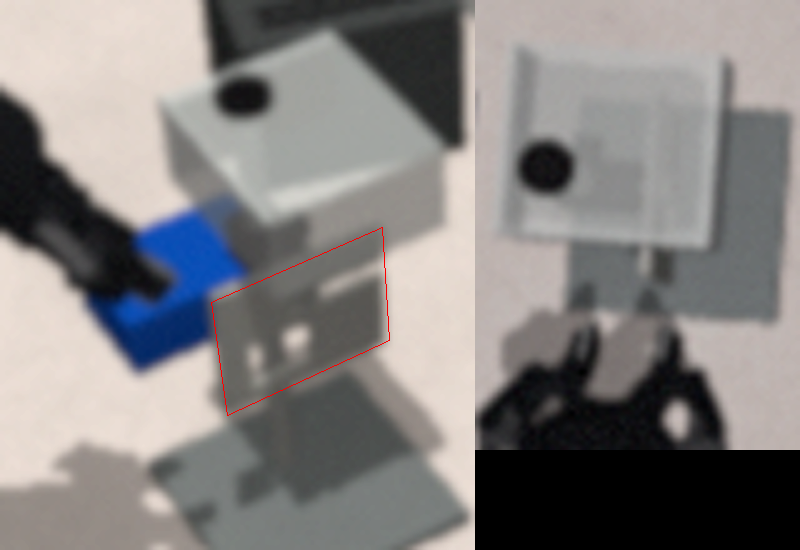

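The insert hangs under the hood, level and within 1–2 px of the predicted outline ((212,300) to (388,340)). The fingers are clear at (150,280). I back off a little more, wait, check stillness numerically and hand in.

>>> send_rows(
  rows=[
    [[3.5, 0, 0, -1.5, 0], [3.5, 0, 0, -1.5, 0], [3.5, 0, 0, 0, 0], [3.5, 0, 0, 0, 0], [3.5, 0, 0, 0, 0], [3.5, 0, 0, 0, 0], [3.5, 0, 0, 0, 0], [3.5, 0, 0, 0, 0]],
  ],
)

```text
clock: 37.42
eef_pos: [0.4343, 0.198, 0.3408]
tcp_rot: [0.953, -0.007, 0.303, -0.007]
contact_force: [0.0, 0.2, -0.3]
width: 0.035
```

```bash
python3 -c "
from h import *
st()
def g(): return manip.grab_frame('side').astype(float)[130:175,198:236]
a=g();b=[g() for _ in range(6)]
old=np.load('pics/side8.npy').astype(float)[130:175,198:236]
print('diffs',[round(abs(x-a).mean(),2) for x in b],'vs earlier',abs(a-old).mean(),'max mean-frame diff',abs(np.mean(b,0)-old).max())
print(manip.hand_in())
"
```

```text
t 37.425 q [ 0.8411 -0.0784 -0.8406  0.9231 -0.5595 -0.0251] p [0.4343 0.198  0.3408] w 0.03496168197343663 F [ 0.0392  0.1584 -0.272 ] M [-0.0284  1.1413  0.0188]
x [ 0.8169 -0.0169  0.5766] y [-0.0081 -0.9998 -0.0178] z [ 0.5768  0.0099 -0.8169]
diffs [np.float64(0.51), np.float64(0.51), np.float64(0.51), np.float64(0.49), np.float64(0.5), np.float64(0.48)] vs earlier 0.5943469785575048 max mean-frame diff 3.8333333333333286
the job is handed in; nothing more can be done
None
```

The open-slotted insert now hangs on the pin by its pocket, and I handed the job in at about 38 s of the 58 s allowed. No verdict was reported.

**How it went:**
- **Tilt:** the rows cannot command tilt, so I drove the arm past its reach until the tool leaned back. It leaned about 35–36° for the slide onto the pin.
- **First attempt:** I tried to feel for the pin from below. A wrist joint limit let the arm drift 15 mm in y, and the insert met the stand with about 38 N at the wrist. The insert slipped in the grip.
- **Recovery:** I set it back in its own groove, regrasped with a 110 N squeeze, and slid the slot over the pin at the height seen in the picture. A second try at going below the pin met the same joint limit, so I gave that up.

**Last checks:**
- **Pin position by touch:** the slot end touched at pin x ≈ 0.584 m. The pocket seated on the pin at z ≈ 0.197 m, which is about 17 mm above the lowest setting.
- **After letting go:** the insert matched the predicted level outline to within 1–2 pixels. Frames taken over the last second differed only by noise.
- **Robot:** the fingers were clear, with no contact force.
- **Other insert and bystanders:** the other insert looked untouched in the last picture of the rack. I did not measure it or the bystanders again after that.

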